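# Stand the fallen sauce bottle back in the row beside its match

### The job

A red sauce bottle has tipped over on the counter. First stand it upright on the bare counter, gently too, and let go of it; then take it again and set it down gently, without dropping it, in the bottle tray, upright, square to the tray and midway across it, in an empty gap directly beside the other red bottle (if there is a gap on both sides of it, either will do). Do not tip or shift the other bottles or the bowl.

Things in the scene. Friction and masses are not known exactly. Their poses are not given: they have to be found in the camera images.
- fallen: Tipped red square bottle, white label and cap, 0.17-0.33 kg. Body 46 x 46 mm, 100 tall; above it a shoulder cone 16 high and a round cap 30 across, 30 tall; 146 mm in all. Origin: centre of its underside. z: from underside to cap, level while it lies on a flat side (origin then 23 mm above the counter); x, y: square to the flat sides. Centre of mass about 58 mm from the underside.
- mate: The other red bottle, the same make, standing in the tray. Origin: centre of its underside, z up to the cap.
- yellow: A yellow bottle of the same shape and size standing in the tray. Origin: centre of its underside, z up.
- green: A green bottle of the same shape and size standing in the tray. Origin: centre of its underside, z up.
- tray: White bottle tray, fixed. Origin: centre of its underside, on the counter; z up, y along the row, x across. Floor 8 mm thick; inside 70 mm wide (x), 308 long (y); rims 4 thick, tops 18 mm above the counter. No dividers. Bottles stand at about y = -116, 0 and 116 mm in changing order; between them are two empty gaps.
- bowl: Blue ceramic rice bowl, 112 mm across, 52 mm high, loose, standing on the counter. A bystander. Origin: centre of its underside.
- gap_a (a point): Middle of an empty gap, on the tray floor (8 mm above the counter), at y = -58 mm in the tray, unmarked. A bottle set here has about 12 mm free to each neighbour along the row, so fingers fit only on its two sides facing the long rims.
- gap_b (a point): Middle of an empty gap, on the tray floor (8 mm above the counter), at y = 58 mm in the tray, unmarked. A bottle set here has about 12 mm free to each neighbour along the row, so fingers fit only on its two sides facing the long rims.
Things that resemble listed ones, but are neither listed nor needed, are in the scene too. There is more than one size of the yellow; the job needs the smallest.

How it is judged:
By the outcome, as a careful person would: the job done as asked, in the order asked, and still so for the second after the job is handed in, with the robot touching nothing.
It also fails if it takes over 48 s, if anything falls off the work surface, if the arm or the gripper's body presses on something with over 40 N, if the wrist force passes 120 N, or if a joint passes its speed limit or range.

### The arm

A 6-joint arm with a two-finger parallel gripper is mounted at the origin on the work surface. World frame = base frame: x ahead of the robot, y to its left, z up, the work surface at z = 0. Lengths are in m, angles in rad, forces in N, time in s.
With the tool pointing down it reaches from about 0.35 to 0.975 m from the base axis. Payload 4.9 kg.
Tool frame: the origin (TCP) lies midway between the tips of the shut fingers; the grasp point (between the pads) lies 19 mm behind it (ctrl.hold_point_z is the distance from the TCP to the grasp point, in m); z points along the fingers, y is the line along which they close (so a half turn about z gives the same grasp; the last joint's range is limited). The gripper opens to 85 mm and grips with 20 to 120 N. Pads are 22 mm wide; open, the fingers measure 114 mm over their backs; the gripper's body (76 mm by 85 mm) begins 54 mm behind the grasp point. The pads swing forward as they close: fully open they stand 13 mm farther back than shut.
Start: joints at [-1.348, 0.053, 1.613, -0, 1.476, -0.119], TCP at [0.209, -0.589, 0.231] pointing down, gripper open.
Joint ranges: [-3.01, 3.01], [-1.01, 2.22], [0.06, 2.58], [-1.02, 4.17], [0.09, 2.62], [-3.14, 3.14]. Speed limits (rad/s): [2.57, 2.57, 3.14, 3.14, 3.14, 3.14].

### API

Orientations are given as a rotation vector (axis times angle).
In Python, from station import status, viewer, finish_job, ctrl gives the robot as it stands.
- The arm moves only by the shell command python3 -m jog 'ROWS' [FORCE]. ROWS is JSON, a list of rows, each a list of 7 numbers: the turn, a rotation vector about the tool's x, y, z each as a share of 5 degrees, from -1 to 1, then the shift along the tool's x, y, z each as a share of 30 mm, from -1 to 1, then the opening, from -1 (shut) to 1 (fully open). A call has 1 to 5 rows; each row shifts and turns the commanded pose from where the row before left it, along the tool's axes as they then stand; what a row does not reach is not made up. A row lasts 1/8 s, in which the tool goes at most 62.5 mm and 10.7 degrees, less where a joint would pass 70% of its speed; a pose out of reach is approached as far as the arm can. A call with a number of a shift or a turn outside -1 to 1 is refused whole. A call with a gripper value outside its range is refused whole. The fingers move at their own pace and stop on an object; FORCE is the grip in N (left out, the last holds). Time passes only in rows, so rows that do not move let the fingers close. It gives the time, the measured TCP pose, the force, the opening and the grip force at its end, in the units of the state.
- status.get_obs(): the state, without advancing time (a new reading comes with each control period).
- viewer.get_image(name): name is "scene" or "top" or "wrist"; returns a dict with "img" (480x640x3 uint8, red, green, blue), "fovy" (degrees; the focal length in pixels is half the picture's height over the tangent of half this angle, whatever the lens; pixels are square), "cx", "cy" (the principal point, pixels), "rvec" (rotation vector, rad) and "tvec" (3), from world to camera coordinates, as OpenCV has them. Camera axes: x right, y down, z forward; pixel columns grow to the right and rows downward; lengths in m; the calibration is good to about 2 mm. A picture is of the moment at which its call begins. There is no depth.
- finish_job(): hands the job in; it is judged then, once.
The state is a dict: "t": time; "q": joint angles; "dq": joint speeds; "effort": joint torques, N m; "tool_pos": TCP position; "tool_rot": TCP orientation; "contact_force": force on the tool from outside, world axes, zero at the start; "wrist_torque": the same for the moment, N m; "opening": finger opening in m; "grip_force": force on a finger pad.
Only numpy, scipy, OpenCV 4.12 (cv2) and the standard library are available. Lean on these libraries where they do the work, as an engineer would, in place of code of your own. Each camera call takes 0.05 s, during which the arm holds its last target. There are 200 camera calls.

## Working session

There is one attempt and no reset: what is moved stays moved. The work goes in short steps, Python scripts to look and compute and a shell command to move; the robot and the scene stay as the last step left them, time stands still between calls to the robot, and variables do not carry over. Pictures are saved under pics/ and viewed, at most 12 in all, crops included, and the job is handed in when it is done.

```bash
mkdir -p pics; ls
python3 - <<'E'
from station import status, viewer, ctrl
import cv2,pickle,numpy as np
d={}
for n in("scene","top","wrist"):
    v=viewer.get_image(n);d[n]=v
    cv2.imwrite(f"pics/{n}0.png",v["img"][:,:,::-1]); print(n,v["fovy"],v["cx"],v["cy"],v["rvec"],v["tvec"],[k for k in v])
pickle.dump(d,open("d0.pkl","wb"))
print(status.get_obs(),ctrl.hold_point_z)
E
```

```text
pics
scene 55.506457456280316 310.66731600988123 242.8287970317095 [ 1.96109045  1.81394719 -0.52705465] [-0.18785058 -0.47319379  1.23270712] ['img', 'fovy', 'cx', 'cy', 'rvec', 'tvec']
top 53.21671041530125 318.91902174803386 245.34902721741753 [ 2.1254029  -2.12492172  0.2093016 ] [0.12563217 0.59521619 0.76224031] ['img', 'fovy', 'cx', 'cy', 'rvec', 'tvec']
wrist 60.85051681333831 319.87373037542295 244.0215096282363 [-2.38663989  1.68310981  0.22284701] [-0.62322704 -0.03353708  0.37811785] ['img', 'fovy', 'cx', 'cy', 'rvec', 'tvec']
{'t': 0.15, 'q': array([-1.34802600e+00,  5.32158066e-02,  1.61398453e+00, -2.07072427e-05,
        1.47601190e+00, -1.19012985e-01]), 'dq': array([-0.00061893, -0.00300626, -0.00653964,  0.00133021, -0.00115001,
       -0.00277147]), 'effort': array([ 7.86235014e-04, -3.94242954e+01, -3.70722377e+01, -1.61786543e-04,
        4.65129662e-03,  6.79158383e-07]), 'tool_pos': array([ 0.20935751, -0.5883696 ,  0.23033533]), 'tool_rot': array([-3.09423739e+00, -5.33990828e-01,  1.64172711e-04]), 'contact_force': array([ 0.11363289, -0.92208913, -0.11645352]), 'wrist_torque': array([-0.01021708, -0.03057715,  0.01565946]), 'grip_force': 0.0, 'opening': 0.0852556389704679} 0.0187
```

View pics/scene0.png

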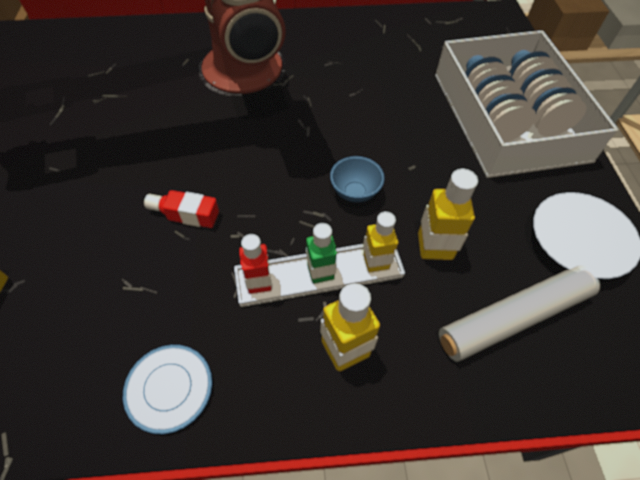

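View pics/top0.png

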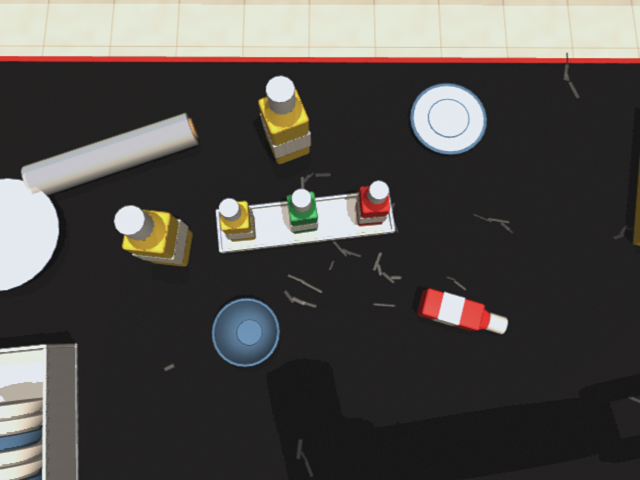

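The two views show these things:
- **Fallen bottle:** scene (182,208), top (462,312), lying with its cap to the left in scene.
- **Red mate:** in the tray, scene (255,265), top (374,203).
- **Green:** scene (322,255), top (302,210).
- **Yellow candidates:** scene (381,245), (447,215) and (350,325). The one in the tray at (381,245) is the smallest and the same size as green, so it is the listed one. The other two are larger decoys.

The only gap beside the mate is the one between it and green. I'll confirm this in an enlarged crop.

```bash
python3 - <<'E'
import cv2,pickle,numpy as np
d=pickle.load(open("d0.pkl","rb"))
a=d["top"]["img"][180:340,205:515,::-1]; b=d["scene"]["img"][185:310,135:415,::-1]
a=cv2.resize(a,None,fx=2,fy=2,interpolation=cv2.INTER_CUBIC);b=cv2.resize(b,None,fx=2.2,fy=2.2,interpolation=cv2.INTER_CUBIC)
b=cv2.resize(b,(620,int(b.shape[0]*620/b.shape[1])))
cv2.imwrite("pics/crop.png",np.vstack([a,b])[:600])
E
cat > h.py <<'E'
import numpy as np,cv2,pickle
from scipy.optimize import least_squares
from scipy.spatial.transform import Rotation as R
def cam(v):
    f=240/np.tan(np.radians(v["fovy"])/2)
    return np.array([[f,0,v["cx"]],[0,f,v["cy"]],[0,0,1]]),np.array(v["rvec"]),np.array(v["tvec"])
def proj(v,P):
    K,r,t=cam(v); return cv2.projectPoints(np.float64(P).reshape(-1,1,3),r,t,K,None)[0].reshape(-1,2)
def onplane(v,px,z):
    K,r,t=cam(v); M=cv2.Rodrigues(r)[0]; c=-M.T@t
    D=(np.c_[np.atleast_2d(px),np.ones(len(np.atleast_2d(px)))]@np.linalg.inv(K).T)@M
    return c+D*((z-c[2])/D[:,2])[:,None]
def masks(img):
    h=cv2.cvtColor(img,cv2.COLOR_RGB2HSV).astype(int);H,S,V=h[...,0],h[...,1],h[...,2]
    return {"red":((H<8)|(H>172))&(S>150)&(V>80),"white":(S<70)&(V>110),"blue":(H>95)&(H<120)&(S>60)&(V>60),
            "green":(H>45)&(H<85)&(S>120)&(V>50),"yellow":(H>20)&(H<35)&(S>150)&(V>80)}
a=np.linspace(0,2*np.pi,24,endpoint=False)
def bottle_pts():
    p=[]
    for z in(0,.1):
        for s in((1,1),(1,-1),(-1,-1),(-1,1)): p.append((.023*s[0],.023*s[1],z))
    for z in(.116,.146): p+= [(.015*np.cos(t),.015*np.sin(t),z) for t in a]
    return np.array(p)
def sil(v,P,shape=(480,640),s=4):
    # antialiased convex-hull silhouette of body + cap parts
    m=np.zeros(shape,np.uint8)
    for q in (P[:8],P[8:],np.r_[P[4:8],P[8:32]]):
        u=proj(v,q); cv2.fillConvexPoly(m,np.round(cv2.convexHull(u.astype(np.float32))*16).astype(np.int32),255,cv2.LINE_AA,4)
    return m/255.
E
```

```text
(no output)
```

View pics/crop.png

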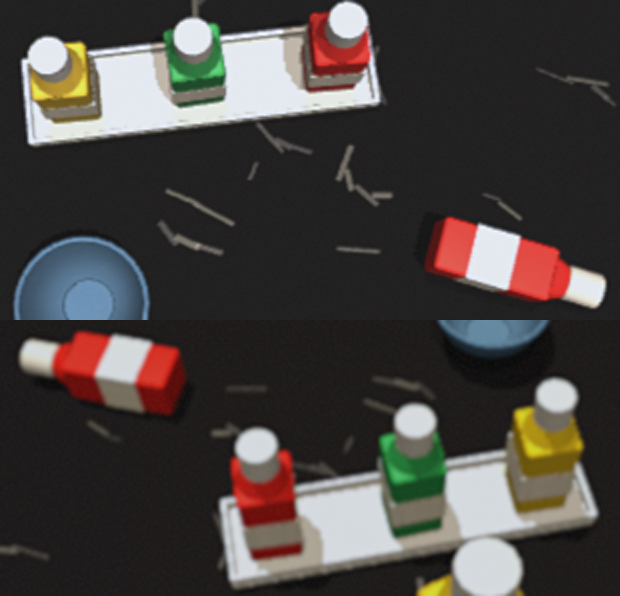

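The crop confirms it: in the tray the red mate is at an end, next to green in the middle, with small yellow at the far end. So the goal gap is the one between red and green. Next I'll fit silhouettes in both views.

```bash
cat > fit.py <<'E'
from h import *
B=bottle_pts()
def fg(v): 
    i=v["img"]; s=i.max(2).astype(float); return (cv2.GaussianBlur(s,(3,3),0)>62).astype(float)
def fit(views,boxes,model,x0,steps):
    F=[cv2.GaussianBlur(fg(v),(0,0),1.5) for v in views]
    def res(x):
        o=[]
        for v,f,b in zip(views,F,boxes):
            m=cv2.GaussianBlur(model(v,x),(0,0),1.5); o.append((m-f)[b[1]:b[3],b[0]:b[2]].ravel())
        return np.concatenate(o)
    r=least_squares(res,x0,x_scale=steps,diff_step=0.01,method="trf")
    from scipy.optimize import minimize
    r=minimize(lambda x:(res(x)**2).sum(),x0,method="Nelder-Mead",options=dict(initial_simplex=np.array([x0]+[np.array(x0)+np.eye(len(x0))[i]*steps[i] for i in range(len(x0))]),xatol=1e-4,fatol=.01,maxiter=400))
    return r.x,r.fun
def lying(v,x):
    A=R.from_euler("z",x[2]).as_matrix()@np.array([[0,0,1],[1,0,0],[0,1,0]]).astype(float) # bottle z -> heading
    return sil(v,B@A.T+[x[0],x[1],.023])
def standing(v,x,z=0):
    return sil(v,B@R.from_euler("z",x[2]).as_matrix().T+[x[0],x[1],z])
box=np.array([(sx*.039,sy*.158,z) for z in(0,.018) for sx in(1,-1) for sy in(1,-1)])
def tray(v,x):
    M=R.from_euler("z",x[2]).as_matrix().T; t=np.array([x[0],x[1],0]); m=np.zeros((480,640),np.uint8)
    cv2.fillConvexPoly(m,np.round(cv2.convexHull(proj(v,box@M+t).astype(np.float32))*16).astype(np.int32),255,cv2.LINE_AA,4); m=m/255.
    for y in(-.116,0,.116): m=np.maximum(m,sil(v,(B+[0,y,.008])@M+t))
    return m
E
python3 - <<'E'
from fit import *
d=pickle.load(open("d0.pkl","rb")); T,S=d["top"],d["scene"]
b=onplane(T,[[424,305],[505,323]],.03); ax=b[1]-b[0]; print("base,cap",b,onplane(S,[[216,212],[148,201]],.03))
yaw=np.arctan2(ax[1],ax[0]); x0=[b[0][0],b[0][1],yaw]
c=onplane(T,[[216.5,210],[221,251.5],[395,231.5],[387.5,194]],.015); cc=c.mean(0); e=c[:2].mean(0)-c[2:].mean(0); ty=np.arctan2(e[1],e[0])-np.pi/2
print("tray0",cc,ty,np.linalg.norm(e))
for vs,bx,bt in (((T,S),((405,275,525,345),(130,180,232,238)),((205,172,405,262),(225,205,412,310))),((T,),((405,275,525,345),),((205,172,405,262),)),((S,),((130,180,232,238),),((225,205,412,283),))):
    print("fallen",fit(vs,bx,lying,x0,[.01,.01,.1]))
    print("tray",fit(vs,bt,tray,[cc[0],cc[1],ty],[.01,.01,.05]))
    
w=onplane(T,[[246,332]],.04); print("bowl",w)
r=onplane(T,[[374,203],[302,210]],.108); print(r)
E
```

```text
base,cap [[ 0.4955783  -0.05564626  0.03      ]
 [ 0.46488225 -0.19349174  0.03      ]] [[ 0.50420867 -0.04617218  0.03      ]
 [ 0.46490307 -0.18800195  0.03      ]]
tray0 [0.64696227 0.14995836 0.015     ] 0.10800764016674047 0.3142124077602922
fallen (array([ 0.50191001, -0.05381785, -1.86197724]), np.float64(111.49119179838257))
tray (array([0.64894627, 0.1515008 , 0.11761497]), np.float64(1128.1798531313073))
fallen (array([ 0.50313409, -0.05495933, -1.86425198]), np.float64(33.62168745455902))
tray (array([0.65006716, 0.15082259, 0.11982801]), np.float64(138.4819857769566))
fallen (array([ 0.49885871, -0.05298892, -1.8623865 ]), np.float64(22.283688103124412))
tray (array([0.64614861, 0.15205156, 0.11878132]), np.float64(130.1279880704334))
bowl [[0.4497484  0.24838196 0.04      ]]
[[0.6554597  0.03650222 0.108     ]
 [0.64353084 0.15352171 0.108     ]]
```

```bash
cat > plan.py <<'E'
# screw plan: N equal rows from current pose to target
from h import *
from scipy.linalg import logm,expm
from station import status,ctrl
def T(p,Rm): M=np.eye(4);M[:3,:3]=Rm;M[:3,3]=p;return M
def cur():
    o=status.get_obs(); return T(o["tool_pos"],R.from_rotvec(o["tool_rot"]).as_matrix()),o
def plan(Tt,N=None,T0=None):
    T0=cur()[0] if T0 is None else T0
    D=np.linalg.inv(T0)@Tt; rv=R.from_matrix(D[:3,:3]).as_rotvec()
    if N is None: N=int(max(np.ceil(np.linalg.norm(rv)/np.radians(5)),np.ceil(np.abs(D[:3,3]).max()/.03),1))
    while True:
        d=expm(np.real(logm(D))/N); r=R.from_matrix(d[:3,:3]).as_rotvec()/np.radians(5); s=d[:3,3]/.03
        if max(abs(r).max(),abs(s).max())<=1: break
        N+=1
    print("N",N,"row",np.round(np.r_[r,s],3)); return N
def frame(yaz,tilt): # tool down with y at azimuth yaz(rad), then turned about tool y by tilt
    y=np.array([np.cos(yaz),np.sin(yaz),0]); z=np.array([0,0,-1.]); x=np.cross(y,z)
    return np.c_[x,y,z]@R.from_euler("y",tilt).as_matrix()
def show():
    M,o=cur(); print("t",round(o["t"],2),"q",np.round(o["q"],2),"tcp",np.round(M[:3,3],4),"z",np.round(M[:3,2],3),"y",np.round(M[:3,1],3),"F",np.round(o["contact_force"],1),"open",round(o["opening"],4),"grip",round(o["grip_force"],1))
E
python3 - <<'E'
from plan import *
a=np.array([np.cos(-1.863),np.sin(-1.863),0]); b=np.array([.501,-.054,0])
F=frame(-1.863+np.pi/2,np.radians(25)); print(F)
G=b+.06*a; G[2]=.008+.0187*F[2,2]*-1
tcp=G+.0187*F[:,2]; print(tcp)
Th=T(tcp-.12*F[:,2],F); plan(Th)
E
python3 -m jog --help | head -20
```

```text
[[ 0.26107391  0.9576114   0.12174076]
 [ 0.86789067 -0.28806319  0.40470407]
 [ 0.42261826  0.         -0.90630779]]
[ 0.48599276 -0.10388872  0.008     ]
N 17 row [ 0.137  0.272 -0.621  0.942 -0.237  0.435]invalid input: not JSON, or not a number
```

```bash
r='[0.137,0.272,-0.621,0.942,-0.237,0.435,1]'
python3 -m jog '[[0.137,0.272,-0.621,0.942,-0.237,0.435,1],[0.137,0.272,-0.621,0.942,-0.237,0.435,1],[0.137,0.272,-0.621,0.942,-0.237,0.435,1],[0.137,0.272,-0.621,0.942,-0.237,0.435,1],[0.137,0.272,-0.621,0.942,-0.237,0.435,1]]'
python3 -m jog '[[0.137,0.272,-0.621,0.942,-0.237,0.435,1],[0.137,0.272,-0.621,0.942,-0.237,0.435,1],[0.137,0.272,-0.621,0.942,-0.237,0.435,1],[0.137,0.272,-0.621,0.942,-0.237,0.435,1],[0.137,0.272,-0.621,0.942,-0.237,0.435,1]]'
python3 - <<'E'
from plan import *
show()
a=np.array([np.cos(-1.863),np.sin(-1.863),0]); b=np.array([.501,-.054,0])
F=frame(-1.863+np.pi/2,np.radians(25)); tcp=np.array([.486,-.1039,.008])
plan(T(tcp-.12*F[:,2],F))
E
```

```text
t: 0.78
tool_pos: [0.3245, -0.4913, 0.173]
tool_rot: [-2.912, -0.929, -0.165]
contact_force: [-0.3, -0.4, -0.6]
opening: 0.0855
grip_force: 0.0
t: 1.4
tool_pos: [0.4112, -0.3638, 0.1362]
tool_rot: [-2.679, -1.278, -0.317]
contact_force: [-0.3, -0.1, -0.3]
opening: 0.0856
grip_force: 0.0
t 1.4 q [-0.98  0.01  1.84  0.23  1.43 -0.35] tcp [ 0.4112 -0.3638  0.1362] z [ 0.123  0.23  -0.965] y [ 0.78  -0.623 -0.05 ] F [-0.3 -0.1 -0.3] open 0.0856 grip 0.0
N 7 row [ 0.138  0.27  -0.615  0.934 -0.237  0.434]
```

Run:
```python
from plan import *
a=np.array([np.cos(-1.863),np.sin(-1.863),0]); b=np.array([.501,-.054,0])
F=frame(-1.863+np.pi/2,np.radians(35)); 
G=b+.057*a; G[2]=.009-.0187*F[2,2]
tcp=G+.0187*F[:,2]; print("final tcp",tcp)
plan(T(tcp-.075*F[:,2],F),10)
v=pickle.load(open("d0.pkl","rb"))["top"]; print(proj(v,[[.58,-.2,0],[.6,-.17,0]]))
```

```text
final tcp [ 0.48767013 -0.09831263  0.009     ]
N 10 row [ 0.134  0.387 -0.422  0.608 -0.16   0.519]
[[497.51861993 259.49135383]
 [480.3889654  248.68144112]]
```

```bash
python3 -m jog '[[0.134,0.387,-0.422,0.608,-0.16,0.519,1],[0.134,0.387,-0.422,0.608,-0.16,0.519,1],[0.134,0.387,-0.422,0.608,-0.16,0.519,1],[0.134,0.387,-0.422,0.608,-0.16,0.519,1],[0.134,0.387,-0.422,0.608,-0.16,0.519,1]]' >/dev/null
python3 -m jog '[[0.134,0.387,-0.422,0.608,-0.16,0.519,1],[0.134,0.387,-0.422,0.608,-0.16,0.519,1],[0.134,0.387,-0.422,0.608,-0.16,0.519,1],[0.134,0.387,-0.422,0.608,-0.16,0.519,1],[0.134,0.387,-0.422,0.608,-0.16,0.519,1]]'
python3 - <<'E'
from plan import *
from station import viewer
show()
v=viewer.get_image("wrist"); cv2.imwrite("pics/w1.png",v["img"][:,:,::-1])
F=frame(-1.863+np.pi/2,np.radians(35)); tcp=np.array([.4877,-.0983,.009])
plan(T(tcp,F))
E
```

```text
t: 2.65
tool_pos: [0.4753, -0.1399, 0.0703]
tool_rot: [-2.164, -1.607, -0.683]
contact_force: [0.4, -0.7, 0.5]
opening: 0.0854
grip_force: 0.0
t 2.65 q [-0.74  0.04  2.01  0.55  1.42 -0.63] tcp [ 0.4753 -0.1399  0.0703] z [ 0.166  0.55  -0.819] y [ 0.957 -0.289 -0.   ] F [ 0.4 -0.7  0.5] open 0.0854 grip 0.0
N 3 row [-0.011 -0.015 -0.003 -0.01   0.016  0.812]
```

View pics/w1.png

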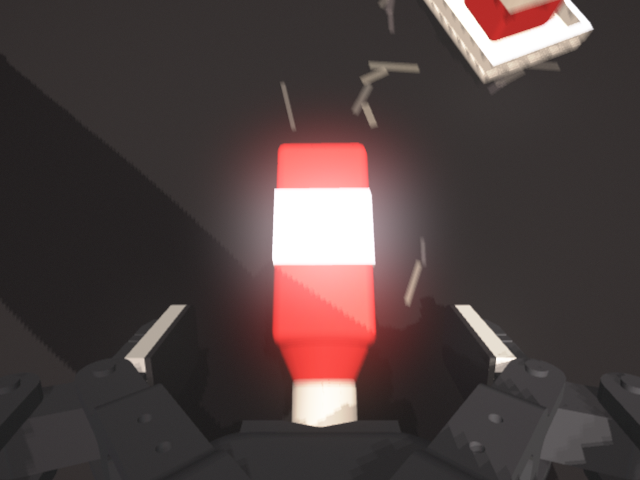

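The wrist view shows the bottle lying centred between the fingers, its axis at column 324 against 320 for the finger midpoint, with the cap towards the camera. I'll advance and close.

```bash
python3 -m jog '[[0,0,0,0,0.01,0.81,1],[0,0,0,0,0.01,0.81,1],[0,0,0,0,0,0.6,1],[0,0,0,0,0,0.2,1],[0,0,0,0,0,0,1]]'
python3 -m jog '[[0,0,0,0,0,0,-1],[0,0,0,0,0,0,-1],[0,0,0,0,0,0,-1],[0,0,0,0,0,0,-1],[0,0,0,0,0,0,-1]]' 45
python3 -c "
from plan import *
show()"
```

```text
t: 3.32
tool_pos: [0.4878, -0.1018, 0.0109]
tool_rot: [-2.167, -1.605, -0.681]
contact_force: [-0.5, -1.4, -0.1]
opening: 0.0855
grip_force: 0.0
t: 3.95
tool_pos: [0.4884, -0.1027, 0.0117]
tool_rot: [-2.169, -1.606, -0.682]
contact_force: [-0.2, -3.7, 4.4]
opening: 0.0455
grip_force: 47.2
t 3.95 q [-0.67  0.12  2.04  0.59  1.28 -0.64] tcp [ 0.4884 -0.1027  0.0117] z [ 0.167  0.547 -0.82 ] y [ 0.956 -0.292  0.   ] F [-0.2 -3.7  4.4] open 0.0455 grip 47.2
```

```bash
python3 -m jog '[[0,0,0,0.3,0,-0.4,-1],[0,0,0,0.57,0,-0.82,-1],[0,0,0,0.57,0,-0.82,-1],[0,0,0,0.57,0,-0.82,-1]]' 60
cat > stand.py <<'E'
from plan import *
Tg=T([.4884,-.1027,.0117],R.from_rotvec([-2.169,-1.606,-.682]).as_matrix())
h=-1.863
A=np.array([[0,0,1],[1,0,0],[0,1,0]]).astype(float)
Rb=R.from_euler("z",h).as_matrix()@A
Tb=T([.501,-.054,.023],Rb); Ttb=np.linalg.inv(Tg)@Tb
a=Rb[:,2]; y=Tg[:3,1]
def target(base,dyaw):
    k=np.cross(a,[0,0,1]); up=R.from_rotvec(k/np.linalg.norm(k)*np.pi/2).as_matrix()
    return T(base,R.from_euler("z",dyaw).as_matrix()@up@Rb)@np.linalg.inv(Ttb)
E
python3 - <<'E'
from stand import *
show()
Tt=target([.58,-.2,.04],np.radians(70)); print(np.round(Tt,3))
N=plan(Tt); M=cur()[0]; d=expm(np.real(logm(np.linalg.inv(M)@Tt))/N)
B=bottle_pts()
for i in range(N+1):
    if i%4==0: Q=M@Ttb; print(i,np.round(M[:3,3],2),"minz",round((B@Q[:3,:3].T+Q[:3,3])[:,2].min(),3))
    M=M@d
E
```

```text
t: 4.45
tool_pos: [0.4871, -0.1008, 0.1164]
tool_rot: [-2.167, -1.604, -0.679]
contact_force: [-0.7, -0.0, -1.9]
opening: 0.0456
grip_force: 61.8
t 4.45 q [-0.67 -0.06  2.02  0.57  1.46 -0.52] tcp [ 0.4871 -0.1008  0.1164] z [ 0.165  0.549 -0.82 ] y [ 0.957 -0.291 -0.003] F [-0.7 -0.  -1.9] open 0.0456 grip 61.8
[[-0.456  0.598  0.659  0.59 ]
 [ 0.344  0.802 -0.488 -0.205]
 [-0.82   0.004 -0.572  0.09 ]
 [ 0.     0.     0.     1.   ]]
N 22 row [-0.126 -0.705 -0.689 -0.218  0.095  0.095]
0 [ 0.49 -0.1   0.12] minz 0.105
4 [ 0.5  -0.12  0.09] minz 0.067
8 [ 0.51 -0.14  0.08] minz 0.038
12 [ 0.53 -0.17  0.07] minz 0.022
16 [ 0.55 -0.19  0.07] minz 0.02
20 [ 0.58 -0.2   0.08] minz 0.03
```

```bash
python3 -m jog '[[0,0,0,0.57,0,-0.82,-1],[-0.126,-0.705,-0.689,-0.218,0.095,0.095,-1],[-0.126,-0.705,-0.689,-0.218,0.095,0.095,-1],[-0.126,-0.705,-0.689,-0.218,0.095,0.095,-1],[-0.126,-0.705,-0.689,-0.218,0.095,0.095,-1]]'>/dev/null
python3 -m jog '[[-0.126,-0.705,-0.689,-0.218,0.095,0.095,-1],[-0.126,-0.705,-0.689,-0.218,0.095,0.095,-1],[-0.126,-0.705,-0.689,-0.218,0.095,0.095,-1],[-0.126,-0.705,-0.689,-0.218,0.095,0.095,-1],[-0.126,-0.705,-0.689,-0.218,0.095,0.095,-1]]'>/dev/null
python3 -m jog '[[-0.126,-0.705,-0.689,-0.218,0.095,0.095,-1],[-0.126,-0.705,-0.689,-0.218,0.095,0.095,-1],[-0.126,-0.705,-0.689,-0.218,0.095,0.095,-1],[-0.126,-0.705,-0.689,-0.218,0.095,0.095,-1],[-0.126,-0.705,-0.689,-0.218,0.095,0.095,-1]]'
python3 - <<'E'
from stand import *
show()
plan(target([.58,-.2,.05],np.radians(70)))
E
```

```text
t: 6.32
tool_pos: [0.5396, -0.1768, 0.1012]
tool_rot: [1.415, 2.266, -0.003]
contact_force: [-0.1, 0.6, -1.7]
opening: 0.0456
grip_force: 61.7
t 6.33 q [-0.41 -0.23  2.16 -0.1   0.75 -0.81] tcp [ 0.5396 -0.1768  0.1012] z [ 0.383 -0.242 -0.892] y [0.85  0.469 0.238] F [-0.1  0.6 -1.7] open 0.0456 grip 61.7
N 8 row [-0.127 -0.704 -0.688 -0.171  0.081  0.155]
```

```bash
python3 -m jog '[[-0.127,-0.704,-0.688,-0.171,0.081,0.155,-1],[-0.127,-0.704,-0.688,-0.171,0.081,0.155,-1],[-0.127,-0.704,-0.688,-0.171,0.081,0.155,-1],[-0.127,-0.704,-0.688,-0.171,0.081,0.155,-1],[-0.127,-0.704,-0.688,-0.171,0.081,0.155,-1]]'>/dev/null
python3 -m jog '[[-0.127,-0.704,-0.688,-0.171,0.081,0.155,-1],[-0.127,-0.704,-0.688,-0.171,0.081,0.155,-1],[-0.127,-0.704,-0.688,-0.171,0.081,0.155,-1],[0,0,0,0,0,0,-1]]'
python3 - <<'E'
from stand import *
from station import viewer
show()
Tt=target([.58,-.2,.05],np.radians(70)); plan(Tt)
plan(target([.58,-.2,.004],np.radians(70)))
v=viewer.get_image("scene"); pickle.dump(v,open("s2.pkl","wb"))
u=proj(v,(T([.58,-.2,.05],np.eye(3))@[0,0,.07,1])[:3])[0].astype(int); print(u)
i=v["img"][max(0,u[1]-110):u[1]+110,max(0,u[0]-150):u[0]+150,::-1]
cv2.imwrite("pics/s2.png",cv2.resize(i,None,fx=2.5,fy=2.5,interpolation=cv2.INTER_CUBIC))
E
```

```text
t: 7.45
tool_pos: [0.5867, -0.209, 0.1101]
tool_rot: [0.7, 2.106, -0.344]
contact_force: [0.1, -0.2, -2.0]
opening: 0.0455
grip_force: 61.8
t 7.45 q [-0.37 -0.19  2.27 -1.02  0.25 -0.39] tcp [ 0.5867 -0.209   0.1101] z [ 0.655 -0.476 -0.587] y [0.594 0.804 0.01 ] F [ 0.1 -0.2 -2. ] open 0.0455 grip 61.8
N 1 row [ 0.078 -0.214 -0.027  0.257  0.168  0.209]
N 2 row [ 0.039 -0.107 -0.013  0.752  0.078  0.551]
[118 221]
```

View pics/s2.png

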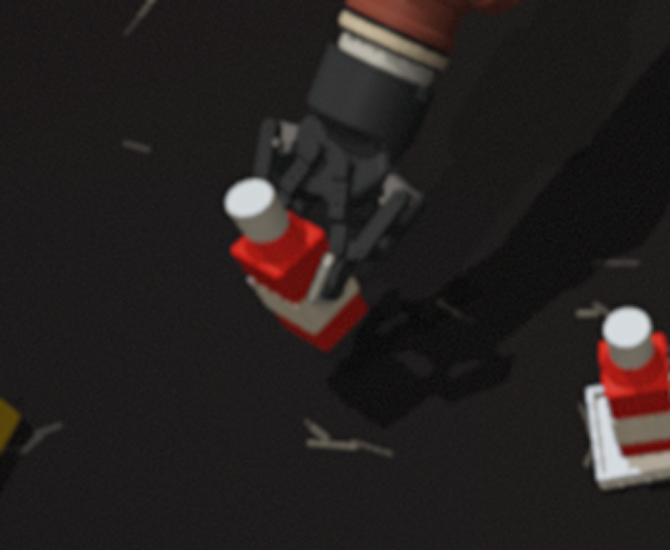

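Run:
```python
from stand import *
v=pickle.load(open("s2.pkl","rb")); Q=cur()[0]@Ttb; print(np.round(Q,3))
P=np.array([[0,0,.146]]+[[sx*.023,sy*.023,z] for z in(0,.1) for sx in(1,-1) for sy in(1,-1)])
u=proj(v,P@Q[:3,:3].T+Q[:3,3]); print(np.round((u-[0,111])*2.5))
for dy in(80,90,100,110): # yaw more (a toward radial)
    plan(target([.59,-.2,.05],np.radians(dy)))
```

```text
[[ 0.594 -0.804  0.011  0.576]
 [ 0.804  0.594 -0.015 -0.203]
 [ 0.006  0.018  1.     0.06 ]
 [ 0.     0.     0.     1.   ]]
[[243. 197.]
 [365. 309.]
 [322. 354.]
 [321. 283.]
 [277. 326.]
 [319. 230.]
 [270. 277.]
 [270. 202.]
 [221. 248.]]
N 2 row [-0.775 -0.098 -0.59   0.057  0.207  0.213]
N 4 row [-0.795 -0.045 -0.584  0.026  0.114  0.11 ]
N 6 row [-0.802 -0.027 -0.583  0.016  0.082  0.075]
N 8 row [-0.805 -0.018 -0.582  0.011  0.066  0.058]
```

Run:
```python
from stand import *
v=pickle.load(open("d0.pkl","rb"))["top"]; print(onplane(v,[[449,118],[411,118],[449,155]],.01), proj(v,[[.67,-.25,0]]))
plan(target([.67,-.25,.05],np.radians(72)))
```

```text
[[ 0.85150933 -0.12272182  0.01      ]
 [ 0.85129721 -0.05015392  0.01      ]
 [ 0.77696645 -0.11887162  0.01      ]] [[520.93970983 211.66491342]]
N 3 row [-0.082 -0.069 -0.084 -0.57   0.194  0.993]
```

```bash
python3 -m jog '[[-0.082,-0.069,-0.084,-0.57,0.194,0.993,-1],[-0.082,-0.069,-0.084,-0.57,0.194,0.993,-1],[-0.082,-0.069,-0.084,-0.57,0.194,0.993,-1],[0,0,0,0,0,0,-1]]'
python3 - <<'E'
from stand import *
show()
Tt=target([.67,-.25,.003],np.radians(72)); plan(Tt)
Q=cur()[0]@Ttb; print(np.round(Q,3))
E
```

```text
t: 8.0
tool_pos: [0.6813, -0.258, 0.1075]
tool_rot: [0.658, 2.111, -0.327]
contact_force: [0.3, -0.1, -2.5]
opening: 0.0453
grip_force: 62.4
t 8.0 q [-0.41  0.07  2.04 -1.02  0.18 -0.43] tcp [ 0.6813 -0.258   0.1075] z [ 0.674 -0.455 -0.582] y [0.565 0.825 0.008] F [ 0.3 -0.1 -2.5] open 0.0453 grip 62.4
N 2 row [ 0.038 -0.071 -0.002  0.761  0.029  0.489]
[[ 0.566 -0.825  0.008  0.67 ]
 [ 0.825  0.565 -0.01  -0.253]
 [ 0.004  0.012  1.     0.057]
 [ 0.     0.     0.     1.   ]]
```

```bash
python3 -m jog '[[0,1,0,0,0,0,-1],[0,1,0,0,0,0,-1],[0,1,0,0,0,0,-1],[0,1,0,0,0,0,-1]]'
python3 - <<'E'
from stand import *
show()
Tt=target([.65,-.22,.07],np.radians(122)); W=Tt@T([0,0,0],R.from_euler("y",20,degrees=True).as_matrix()); plan(W,11)
E
```

```text
t: 8.5
tool_pos: [0.6777, -0.2591, 0.107]
tool_rot: [0.756, 2.402, -0.248]
contact_force: [0.3, -0.7, -1.4]
opening: 0.0454
grip_force: 62.5
t 8.5 q [-0.43  0.09  1.89 -0.21  0.54 -1.24] tcp [ 0.6777 -0.2591  0.107 ] z [ 0.492 -0.341 -0.801] y [0.572 0.82  0.002] F [ 0.3 -0.7 -1.4] open 0.0454 grip 62.5
N 11 row [-0.537  0.031 -0.738  0.043  0.123 -0.08 ]
```

```bash
python3 -m jog '[[-0.537,0.031,-0.738,0.043,0.123,-0.08,-1],[-0.537,0.031,-0.738,0.043,0.123,-0.08,-1],[-0.537,0.031,-0.738,0.043,0.123,-0.08,-1],[-0.537,0.031,-0.738,0.043,0.123,-0.08,-1],[-0.537,0.031,-0.738,0.043,0.123,-0.08,-1]]' >/dev/null
python3 -m jog '[[-0.537,0.031,-0.738,0.043,0.123,-0.08,-1],[-0.537,0.031,-0.738,0.043,0.123,-0.08,-1],[-0.537,0.031,-0.738,0.043,0.123,-0.08,-1],[-0.537,0.031,-0.738,0.043,0.123,-0.08,-1],[-0.537,0.031,-0.738,0.043,0.123,-0.08,-1]]' >/dev/null
python3 -m jog '[[-0.537,0.031,-0.738,0.043,0.123,-0.08,-1]]'
python3 - <<'E'
from stand import *
show()
plan(target([.65,-.22,.04],np.radians(122)))
E
```

```text
t: 9.88
tool_pos: [0.6604, -0.2151, 0.12]
tool_rot: [-0.341, 2.508, 0.109]
contact_force: [0.6, -0.2, -2.3]
opening: 0.0454
grip_force: 62.5
t 9.88 q [-0.6   0.07  1.88  0.62  0.87 -2.78] tcp [ 0.6604 -0.2151  0.12  ] z [ 0.555  0.155 -0.817] y [-0.267  0.964  0.001] F [ 0.6 -0.2 -2.3] open 0.0454 grip 62.5
N 4 row [ 0.001 -0.996  0.014  0.169 -0.001  0.183]
```

```bash
cat > kin.py <<'E'
from plan import *
D=[([-1.348026,.0532158,1.61398,0,1.476012,-.119013],[.20935751,-.5883696,.23033533],[-3.09423739,-.533990828,.000164]),
([-.98,.01,1.84,.23,1.43,-.35],[.4112,-.3638,.1362],[-2.679,-1.278,-.317]),
([-.74,.04,2.01,.55,1.42,-.63],[.4753,-.1399,.0703],[-2.164,-1.607,-.683]),
([-.67,.12,2.04,.59,1.28,-.64],[.4884,-.1027,.0117],[-2.169,-1.606,-.682]),
([-.67,-.06,2.02,.57,1.46,-.52],[.4871,-.1008,.1164],[-2.167,-1.604,-.679]),
([-.41,-.23,2.16,-.1,.75,-.81],[.5396,-.1768,.1012],[1.415,2.266,-.003]),
([-.37,-.19,2.27,-1.02,.25,-.39],[.5867,-.209,.1101],[.7,2.106,-.344]),
([-.41,.07,2.04,-1.02,.18,-.43],[.6813,-.258,.1075],[.658,2.111,-.327]),
([-.43,.09,1.89,-.21,.54,-1.24],[.6777,-.2591,.107],[.756,2.402,-.248]),
([-.6,.07,1.88,.62,.87,-2.78],[.6604,-.2151,.12],[-.341,2.508,.109])]
o=status.get_obs(); D.append((o["q"],o["tool_pos"],o["tool_rot"]))
def fk(q,p):
    h,r0,l2,l3x,l3z,L,s4,c=p
    R1=R.from_euler("z",q[0]);R2=R1*R.from_euler("y",q[1]);R3=R2*R.from_euler("y",q[2])
    w=np.array([0,0,h])+R1.apply([r0,0,0])+R2.apply([0,0,l2])+R3.apply([l3x,0,l3z])
    Rt=R3*R.from_euler("z",SG[0]*q[3])*R.from_euler("y",q[4])*R.from_euler("z",SG[1]*q[5]+c)
    return w+Rt.apply([0,0,L]),Rt
def err(p):
    e=[]
    for q,x,r in D:
        P,Rt=fk(q,p); e+=list((P-x)*5)+list((Rt.inv()*R.from_rotvec(r)).as_rotvec())
    return np.array(e)
best=None
for SG_ in((1,1),(1,-1),(-1,1),(-1,-1)):
  for c in(np.pi/2,-np.pi/2,0,np.pi):
    SG=SG_; s=least_squares(err,[.3,0,.4,0,.4,.25,1,c])
    if best is None or s.cost<best[0]: best=(s.cost,SG_,s.x)
SG=best[1];p=best[2]
lo=np.array([-3.01,-1.01,.06,-1.02,.09,-3.14]);hi=np.array([3.01,2.22,2.58,4.17,2.62,3.14])
def ik(Tt,q0):
    f=lambda q:np.r_[(fk(q,p)[0]-Tt[:3,3])*5,(fk(q,p)[1].inv()*R.from_matrix(Tt[:3,:3])).as_rotvec()]
    s=least_squares(f,q0); return s.x,s.cost
E
python3 - <<'E'
from kin import *; from stand import *
print(best, np.abs(err(p)).max())
q0=status.get_obs()["q"]
for base in([.65,-.22],[.55,-.2],[.6,-.05],[.75,-.25]):
  for dy in(-20,0,85,95,105,122):
    for s in ((.8,.4,-2.7),(-.9,.5,-.6)):
      q,c=ik(target(base+[.0],np.radians(dy)),np.r_[q0[:3],s]); 
      if c<1e-4 and (q>lo).all() and (q<hi).all(): print(base,dy,np.round(q,2),np.round(np.minimum(q-lo,hi-q)[3:],2))
E
```

```text
(np.float64(0.6578837164677287), (1, 1), array([ 0.27104147, -0.04939282,  0.48110699,  0.12130682,  0.66190308,
        0.3333396 ,  0.99765141,  1.57080301])) 0.44863222926464913
[0.65, -0.22] -20 [-0.01  0.71  1.31 -0.74  1.76  0.74] [0.28 0.86 2.4 ]
[0.65, -0.22] 0 [ 0.04  0.58  1.51 -0.89  1.52  0.61] [0.13 1.1  2.53]
[0.55, -0.2] -20 [ 0.01  0.54  1.56 -0.72  1.71  0.81] [0.3  0.91 2.33]
[0.55, -0.2] 0 [ 0.08  0.42  1.74 -0.87  1.5   0.69] [0.15 1.12 2.45]
[0.6, -0.05] -20 [ 0.21  0.65  1.4  -0.6   1.86  0.91] [0.42 0.76 2.23]
[0.6, -0.05] 0 [ 0.29  0.54  1.57 -0.76  1.66  0.77] [0.26 0.96 2.37]
[0.75, -0.25] -20 [-0.04  0.89  1.02 -0.78  1.82  0.64] [0.24 0.8  2.5 ]
[0.75, -0.25] 0 [ 0.    0.74  1.26 -0.91  1.55  0.52] [0.11 1.07 2.62]
```

```bash
python3 - <<'E'
s=open("kin.py").read()
s=s.replace("h,r0,l2,l3x,l3z,L,s4,c=p","h,r0,l2,l3x,l3z,L,dl,c,a5=p")
s=s.replace('R.from_euler("z",SG[0]*q[3])*R.from_euler("y",q[4])','R.from_euler("y",dl)*R.from_euler("z",SG[0]*q[3])*R.from_euler("y",q[4]-dl)')
s=s.replace("Rt.apply([0,0,L])","Rt.apply([0,0,L])+(R3*R.from_euler('y',dl)*R.from_euler('z',SG[0]*q[3])*R.from_euler('y',q[4]-dl)).apply([a5,0,0])")
s=s.replace("for SG_ in","for dl0 in(-1.5,-.7,.7,1.5,0):\n for SG_ in").replace(",.25,1,c]",",.25,dl0,c,0]")
s=s.replace("p=best[2]\n","p=best[2]\n")
open("kin.py","w").write(s)
E
cat > t.py <<'E'
from kin import *; from stand import *
print(best, np.abs(err(p)).max())
q0=status.get_obs()["q"]
for base in([.65,-.22],[.5,-.2],[.6,-.05]):
  for dy in range(-60,140,20):
    for s in ((.8,.4,-2.7),(-.9,.5,-.6)):
      q,c=ik(target(base+[.0],np.radians(dy)),np.r_[q0[:3],s]); 
      if c<1e-4 and (q>lo).all() and (q<hi).all(): print(base,dy,np.round(q,2),np.round(np.minimum(q-lo,hi-q)[3:],2))
E
python3 t.py
```

```text
(np.float64(0.5505282113969302), (-1, 1), array([ 0.27906085, -0.07933057,  0.49018284,  0.11417365,  0.65470071,
        0.36358068,  3.23012843,  1.55311545, -0.03194692])) 0.40958170978120545
[0.65, -0.22] -60 [-0.16  0.95  0.88 -0.38  2.2   1.16] [0.64 0.42 1.98]
[0.65, -0.22] -40 [-0.06  0.85  1.06 -0.56  2.03  0.96] [0.46 0.59 2.18]
[0.65, -0.22] -20 [ 0.02  0.72  1.27 -0.72  1.82  0.81] [0.3  0.8  2.33]
[0.65, -0.22] 0 [ 0.07  0.58  1.49 -0.88  1.58  0.7 ] [0.14 1.04 2.44]
[0.5, -0.2] -60 [-0.17  0.67  1.34 -0.35  2.04  1.22] [0.67 0.58 1.92]
[0.5, -0.2] -40 [-0.05  0.59  1.47 -0.53  1.91  1.05] [0.49 0.71 2.09]
[0.5, -0.2] -20 [ 0.05  0.48  1.63 -0.69  1.74  0.91] [0.33 0.88 2.23]
[0.5, -0.2] 0 [ 0.12  0.34  1.83 -0.86  1.55  0.8 ] [0.16 1.07 2.34]
[0.6, -0.05] -60 [ 0.02  0.83  1.08 -0.2   2.17  1.37] [0.82 0.45 1.77]
[0.6, -0.05] -40 [ 0.13  0.77  1.18 -0.4   2.07  1.15] [0.62 0.55 1.99]
[0.6, -0.05] -20 [ 0.23  0.67  1.34 -0.58  1.92  0.98] [0.44 0.7  2.16]
[0.6, -0.05] 0 [ 0.32  0.55  1.53 -0.74  1.72  0.85] [0.28 0.9  2.29]
[0.6, -0.05] 20 [ 0.38  0.41  1.73 -0.91  1.51  0.74] [0.11 1.11 2.4 ]
```

```bash
cat > k2.py <<'E'
from kin import D
from plan import *
import itertools
# rotation-only: R = prod exp(axis_i q_i) * C ; try elementary axis choices
res=[]
for ax in itertools.product("yz","xyz","xyz","xyz","xyz"):
  for sg in itertools.product((1,-1),repeat=5):
    Rs=[]
    for q,x,r in D:
        M=R.from_euler("z",q[0])
        for a,s,k in zip(ax,sg,q[1:]): M=M*R.from_euler(a,s*k)
        Rs.append((M.inv()*R.from_rotvec(r)))
    C=R.concatenate(Rs).mean(); e=(R.concatenate(Rs)*C.inv()).magnitude().max()
    res.append((e,ax,sg,C.as_rotvec().round(3)))
res.sort(key=lambda z:z[0])
for r in res[:6]: print(r)
E
python3 k2.py
```

```text
(np.float64(0.010067803901353844), ('y', 'y', 'z', 'y', 'z'), (1, 1, 1, 1, 1), array([-1.000e-03, -2.000e-03,  1.571e+00]))
(np.float64(0.31313899419064634), ('z', 'y', 'z', 'y', 'z'), (-1, 1, 1, 1, 1), array([ 0.003, -0.011,  1.582]))
(np.float64(0.32216340419021705), ('z', 'y', 'z', 'y', 'z'), (1, 1, 1, 1, 1), array([-0.011, -0.017,  1.588]))
(np.float64(0.43861463328109024), ('y', 'y', 'z', 'y', 'z'), (-1, 1, 1, 1, 1), array([-0.008, -0.025,  1.599]))
(np.float64(0.47466473482697213), ('z', 'x', 'x', 'z', 'x'), (1, -1, 1, 1, 1), array([-1.624,  0.353, -2.489]))
(np.float64(0.49743182068881175), ('z', 'z', 'y', 'x', 'y'), (1, 1, -1, 1, -1), array([ 1.78 , -0.127,  0.471]))
```

```bash
cat > kin2.py <<'E'
from kin import D,lo,hi
from plan import *
C=R.from_rotvec([0,0,np.pi/2])
def chain(q):
    M=R.from_euler("z",q[0]); L=[M]
    for a,k in zip("yyzyz",q[1:]): M=M*R.from_euler(a,k); L.append(M)
    return L
def row(q): return np.hstack([np.eye(3)[:,2:]]+[m.as_matrix() for m in chain(q)[:6]])
A=np.vstack([row(q) for q,_,_ in D]); b=np.concatenate([x for _,x,_ in D])
from numpy.linalg import lstsq
w=lstsq(A.T@A+1e-5*np.eye(A.shape[1]),A.T@b,rcond=None)[0]
def fk(q): return row(q)@w,chain(q)[-1]*C
def ik(Tt,q0):
    f=lambda q:np.r_[(fk(q)[0]-Tt[:3,3])*5,(fk(q)[1].inv()*R.from_matrix(Tt[:3,:3])).as_rotvec()]
    s=least_squares(f,q0); return s.x,s.cost
E
cat > t.py <<'E'
from kin2 import *; from stand import *
print("res",np.abs(A@w-b).max(),np.round(w,3))
q0=status.get_obs()["q"]
for base in([.65,-.22],[.5,-.2],[.6,-.05]):
  for z in(0,):
   for dy in range(-60,160,20):
    for s in ((.8,.4,-2.7),(-.9,.5,-.6)):
      q,c=ik(target(base+[z],np.radians(dy)),np.r_[q0[:3],s]); 
      if c<1e-4: print(base,dy,np.round(q,2),np.round(np.minimum(q-lo,hi-q)[3:],2), "OK" if (q>lo).all() and (q<hi).all() else "")
E
python3 t.py
```

```text
Traceback (most recent call last):
  File "t.py", line 2, in <module>
    print("res",np.abs(A@w-b).max(),np.round(w,3))
                       ~^~
ValueError: matmul: Input operand 1 has a mismatch in its core dimension 0, with gufunc signature (n?,k),(k,m?)->(n?,m?) (size 19 is different from 3)
```

```bash
sed -i '1s/.*/from stand import *; from kin2 import */' t.py; python3 t.py
```

```text
res 0.002827622573508562 [ 0.119  0.001  0.025  0.119 -0.001  0.025  0.427  0.098  0.025  0.305
 -0.001 -0.001  0.305 -0.    -0.001  0.139  0.001  0.     0.139]
[0.65, -0.22] -60 [-0.28  0.89  1.02  2.66 -2.07 -2.13] [ 1.51 -2.16  1.01] 
[0.65, -0.22] -60 [-0.28  0.89  1.03 -0.48  2.07  1.02] [0.54 0.55 2.12] OK
[0.65, -0.22] -40 [-0.21  0.8   1.16  2.48 -1.89 -2.34] [ 1.69 -1.98  0.8 ] 
[0.65, -0.22] -40 [-0.21  0.8   1.17 -0.66  1.88  0.81] [0.36 0.74 2.33] OK
[0.65, -0.22] -20 [-0.16  0.69  1.33  2.32 -1.66 -2.49] [ 1.85 -1.75  0.65] 
[0.65, -0.22] -20 [-0.16  0.69  1.34 -0.82  1.66  0.65] [0.2  0.96 2.49] OK
[0.65, -0.22] 0 [-0.12  0.56  1.53  2.18 -1.4  -2.62] [ 1.99 -1.49  0.52] 
[0.65, -0.22] 0 [-0.13  0.56  1.53 -0.96  1.4   0.53] [0.06 1.22 2.61] OK
[0.65, -0.22] 20 [-0.12  0.43  1.72  2.03 -1.12 -2.72] [ 2.14 -1.21  0.42] 
[0.65, -0.22] 20 [-0.13  0.43  1.73 -1.12  1.11  0.42] [-0.1   1.02  2.72] 
[0.65, -0.22] 40 [-0.17  0.29  1.9   1.86 -0.8  -2.82] [ 2.31 -0.89  0.32] 
[0.65, -0.22] 40 [-0.17  0.29  1.91 -1.29  0.79  0.33] [-0.27  0.7   2.81] 
[0.65, -0.22] 60 [-0.27  0.
[... 3326 characters left out ...]
[ 2.39 -0.8   0.35] 
[0.6, -0.05] 60 [ 0.07  0.09  2.15 -1.37  0.7   0.36] [-0.35  0.61  2.78] 
[0.6, -0.05] 80 [-0.06 -0.04  2.28  1.52 -0.33 -2.84] [ 2.54 -0.42  0.3 ] 
[0.6, -0.05] 80 [-0.07 -0.04  2.28 -1.64  0.32  0.31] [-0.62  0.23  2.83] 
[0.6, -0.05] 100 [-0.25 -0.1   2.33  1.95  0.12 -3.6 ] [ 2.22  0.03 -0.46] 
[0.6, -0.05] 100 [-0.26 -0.1   2.34 -1.16 -0.13 -0.49] [-0.14 -0.22  2.65] 
[0.6, -0.05] 120 [-0.43 -0.06  2.3   1.47  0.54 -3.44] [ 2.49  0.45 -0.3 ] 
[0.6, -0.05] 120 [-0.44 -0.06  2.3  -1.67 -0.54 -0.31] [-0.65 -0.63  2.83] 
[0.6, -0.05] 140 [-0.55  0.06  2.18  1.27  0.89 -3.55] [ 2.29  0.8  -0.41] 
[0.6, -0.05] 140 [-0.55  0.06  2.18 -1.88 -0.9  -0.42] [-0.86 -0.99  2.72]
```

```bash
cat > t2.py <<'E'
from stand import *; from kin2 import *
def path(W,N=None):
    M,o=cur(); N=plan(W,N); d=expm(np.real(logm(np.linalg.inv(M)@W))/N); q=o["q"]; Bp=bottle_pts(); mq=9;qp=q;ms=0
    for i in range(N):
        M=M@d; q,c=ik(M,q); ms=max(ms,np.abs((q-qp)/.125/np.array([2.57,2.57,3.14,3.14,3.14,3.14])).max()); qp=q
        mm=np.minimum(q-lo,hi-q); Q=M@Ttb
        if i%4==3 or i==N-1: print(i+1,np.round(q,2),"margin",mm.min().round(2),"tcp",np.round(M[:3,3],2),"minz",round((Bp@Q[:3,:3].T+Q[:3,3])[:,2].min(),3),"spd",ms.round(2))
E
python3 - <<'E'
from t2 import *
Tt=target([.5,-.2,.08],np.radians(-30)); W=Tt@T([0,0,0],R.from_euler("y",20,degrees=True).as_matrix()); path(W)
E
```

```text
N 31 row [ 0.565 -0.002  0.803  0.105 -0.204 -0.089]
4 [-0.58  0.    1.95  0.46  0.69 -2.36] margin 0.6 tcp [ 0.65 -0.24  0.12] minz 0.07 spd 0.3
8 [-0.53 -0.05  1.99  0.13  0.59 -1.77] margin 0.5 tcp [ 0.63 -0.26  0.12] minz 0.071 spd 0.41
12 [-0.48 -0.07  2.01 -0.28  0.62 -1.11] margin 0.53 tcp [ 0.6  -0.27  0.12] minz 0.073 spd 0.43
16 [-0.41 -0.06  2.   -0.55  0.78 -0.57] margin 0.47 tcp [ 0.57 -0.28  0.13] minz 0.074 spd 0.43
20 [-0.35 -0.02  1.96 -0.65  0.99 -0.17] margin 0.37 tcp [ 0.54 -0.27  0.13] minz 0.075 spd 0.43
24 [-0.31  0.04  1.9  -0.66  1.22  0.15] margin 0.36 tcp [ 0.52 -0.25  0.13] minz 0.077 spd 0.43
28 [-0.29  0.11  1.82 -0.6   1.42  0.43] margin 0.42 tcp [ 0.5  -0.23  0.13] minz 0.078 spd 0.43
31 [-0.28  0.17  1.76 -0.52  1.56  0.63] margin 0.5 tcp [ 0.49 -0.21  0.13] minz 0.079 spd 0.43
```

```bash
python3 -m jog '[[0.565,-0.002,0.803,0.105,-0.204,-0.089,-1],[0.565,-0.002,0.803,0.105,-0.204,-0.089,-1],[0.565,-0.002,0.803,0.105,-0.204,-0.089,-1],[0.565,-0.002,0.803,0.105,-0.204,-0.089,-1],[0.565,-0.002,0.803,0.105,-0.204,-0.089,-1]]' >/dev/null
python3 -m jog '[[0.565,-0.002,0.803,0.105,-0.204,-0.089,-1],[0.565,-0.002,0.803,0.105,-0.204,-0.089,-1],[0.565,-0.002,0.803,0.105,-0.204,-0.089,-1],[0.565,-0.002,0.803,0.105,-0.204,-0.089,-1],[0.565,-0.002,0.803,0.105,-0.204,-0.089,-1]]' >/dev/null
python3 -m jog '[[0.565,-0.002,0.803,0.105,-0.204,-0.089,-1],[0.565,-0.002,0.803,0.105,-0.204,-0.089,-1],[0.565,-0.002,0.803,0.105,-0.204,-0.089,-1],[0.565,-0.002,0.803,0.105,-0.204,-0.089,-1],[0.565,-0.002,0.803,0.105,-0.204,-0.089,-1]]' >/dev/null
python3 -m jog '[[0.565,-0.002,0.803,0.105,-0.204,-0.089,-1],[0.565,-0.002,0.803,0.105,-0.204,-0.089,-1],[0.565,-0.002,0.803,0.105,-0.204,-0.089,-1],[0.565,-0.002,0.803,0.105,-0.204,-0.089,-1],[0.565,-0.002,0.803,0.105,-0.204,-0.089,-1]]' >/dev/null
python3 -m jog '[[0.565,-0.002,0.803,0.105,-0.204,-0.089,-1],[0.565,-0.002,0.803,0.105,-0.204,-0.089,-1],[0.565,-0.002,0.803,0.105,-0.204,-0.089,-1],[0.565,-0.002,0.803,0.105,-0.204,-0.089,-1],[0.565,-0.002,0.803,0.105,-0.204,-0.089,-1]]' >/dev/null
python3 -m jog '[[0.565,-0.002,0.803,0.105,-0.204,-0.089,-1],[0.565,-0.002,0.803,0.105,-0.204,-0.089,-1],[0.565,-0.002,0.803,0.105,-0.204,-0.089,-1],[0.565,-0.002,0.803,0.105,-0.204,-0.089,-1],[0.565,-0.002,0.803,0.105,-0.204,-0.089,-1]]'
python3 - <<'E'
from t2 import *
show()
path(target([.5,-.2,.03],np.radians(-30)))
E
```

```text
t: 13.62
tool_pos: [0.4956, -0.2158, 0.1306]
tool_rot: [2.542, 1.126, -0.8]
contact_force: [0.4, -0.2, -2.2]
opening: 0.0456
grip_force: 62.5
t 13.62 q [-0.28  0.16  1.77 -0.54  1.52  0.57] tcp [ 0.4956 -0.2158  0.1306] z [-0.383 -0.428 -0.819] y [ 0.741 -0.671  0.005] F [ 0.4 -0.2 -2.2] open 0.0456 grip 62.5
N 5 row [ 0.13  -0.804  0.129  0.245 -0.042  0.232]
4 [-0.2   0.37  1.69 -0.7   1.66  0.75] margin 0.32 tcp [ 0.49 -0.21  0.09] minz 0.039 spd 0.17
5 [-0.19  0.42  1.67 -0.74  1.7   0.78] margin 0.28 tcp [ 0.49 -0.21  0.08] minz 0.03 spd 0.17
```

```bash
python3 -m jog '[[0.13,-0.804,0.129,0.245,-0.042,0.232,-1],[0.13,-0.804,0.129,0.245,-0.042,0.232,-1],[0.13,-0.804,0.129,0.245,-0.042,0.232,-1],[0.13,-0.804,0.129,0.245,-0.042,0.232,-1],[0.13,-0.804,0.129,0.245,-0.042,0.232,-1]]' >/dev/null
python3 -m jog '[[0,0,0,0,0,0,-1]]'
python3 - <<'E'
from t2 import *
from station import viewer
show()
Q=cur()[0]@Ttb; print(np.round(Q,3))
path(target([.5,-.2,.003],np.radians(-30)))
v=viewer.get_image("scene"); pickle.dump(v,open("s3.pkl","wb"))
P=np.array([[0,0,.146]]+[[sx*.023,sy*.023,z] for z in(0,.1) for sx in(1,-1) for sy in(1,-1)])
u=proj(v,P@Q[:3,:3].T+Q[:3,3]); c=u.mean(0).astype(int)-[70,55]; c=np.maximum(c,0); print(c,np.round((u-c)*5))
cv2.imwrite("pics/s3.png",cv2.resize(v["img"][c[1]:c[1]+110,c[0]:c[0]+140,::-1],None,fx=5,fy=5,interpolation=cv2.INTER_CUBIC))
E
```

```text
t: 14.38
tool_pos: [0.4926, -0.2092, 0.0784]
tool_rot: [2.336, 0.931, -1.221]
contact_force: [-0.3, 0.4, -2.0]
opening: 0.0452
grip_force: 62.5
t 14.38 q [-0.19  0.43  1.67 -0.74  1.7   0.78] tcp [ 0.4926 -0.2092  0.0784] z [-0.595 -0.566 -0.571] y [ 0.688 -0.725  0.001] F [-0.3  0.4 -2. ] open 0.0452 grip 62.5
[[ 0.688  0.726  0.003  0.499]
 [-0.726  0.688 -0.001 -0.2  ]
 [-0.003 -0.002  1.     0.028]
 [ 0.     0.     0.     1.   ]]
N 1 row [0.012 0.018 0.051 0.696 0.01  0.467]
1 [-0.19  0.46  1.67 -0.74  1.67  0.81] margin 0.28 tcp [ 0.49 -0.21  0.05] minz 0.003 spd 0.12
[ 60 140] [[274. 134.]
 [390. 442.]
 [322. 379.]
 [483. 373.]
 [414. 313.]
 [303. 287.]
 [230. 221.]
 [407. 215.]
 [333. 152.]]
```

View pics/s3.png

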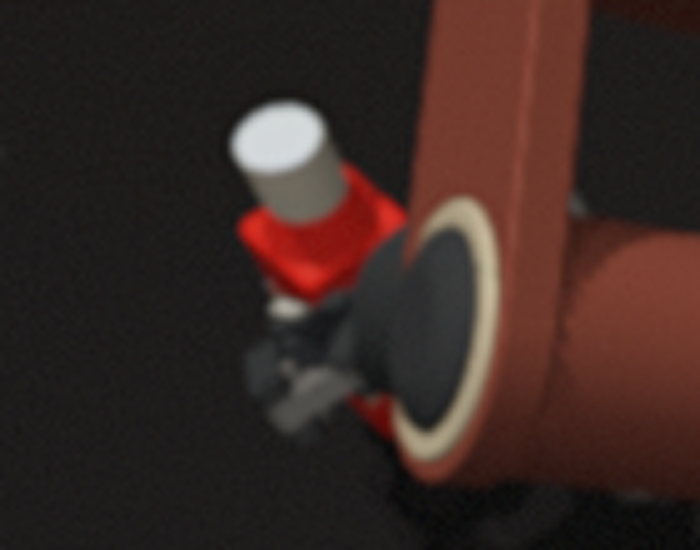

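The bottle is held upright: cap seen at (280,137) against (274,134) predicted, and the shoulder edges are offset by the same amount. I'll lower it gently.

```bash
python3 -m jog '[[0,0,0.03,0.27,0,0.19,-1],[0,0,0,0.27,0,0.19,-1],[0,0,0,0.055,0,0.038,-1],[0,0,0,0,0,0,-1]]'
python3 -m jog '[[0,0,0,0.04,0,0.028,-1],[0,0,0,0.04,0,0.028,-1],[0,0,0,0,0,0,-1]]'
python3 -m jog '[[0,0,0,0.04,0,0.028,-1],[0,0,0,0.04,0,0.028,-1],[0,0,0,0,0,0,-1]]'
python3 -c "
from stand import *
show(); print((cur()[0]@Ttb).round(4))"
```

```text
t: 14.92
tool_pos: [0.4937, -0.2105, 0.0585]
tool_rot: [2.337, 0.924, -1.217]
contact_force: [0.9, -1.1, -3.1]
opening: 0.0453
grip_force: 62.5
t: 15.3
tool_pos: [0.4938, -0.2105, 0.0556]
tool_rot: [2.337, 0.924, -1.216]
contact_force: [0.2, 1.0, -1.1]
opening: 0.0454
grip_force: 62.5
t: 15.68
tool_pos: [0.4938, -0.2105, 0.0525]
tool_rot: [2.337, 0.924, -1.217]
contact_force: [0.8, 0.0, -1.9]
opening: 0.0453
grip_force: 62.5
t 15.68 q [-0.19  0.47  1.66 -0.74  1.67  0.81] tcp [ 0.4938 -0.2105  0.0525] z [-0.594 -0.566 -0.571] y [ 0.686 -0.727  0.007] F [ 0.8  0.  -1.9] open 0.0453 grip 62.5
[[ 6.859e-01  7.277e-01 -1.400e-03  5.007e-01]
 [-7.277e-01  6.859e-01  2.500e-03 -2.014e-01]
 [ 2.800e-03 -7.000e-04  1.000e+00  2.300e-03]
 [ 0.000e+00  0.000e+00  0.000e+00  1.000e+00]]
```

```bash
python3 -m jog '[[0,0,0,0.04,0,0.028,-1],[0,0,0,0,0,0,-1]]'
python3 -m jog '[[0,0,0,0.03,0,0.02,-1],[0,0,0,0,0,0,-1]]'
python3 -m jog '[[0,0,0,0.03,0,0.02,-1],[0,0,0,0,0,0,-1]]'
```

```text
t: 15.92
tool_pos: [0.494, -0.2106, 0.0516]
tool_rot: [2.337, 0.923, -1.216]
contact_force: [-0.3, 0.8, 0.1]
opening: 0.0452
grip_force: 62.7
t: 16.18
tool_pos: [0.494, -0.2106, 0.0516]
tool_rot: [2.336, 0.922, -1.218]
contact_force: [-0.3, 1.2, 5.7]
opening: 0.0454
grip_force: 63.2
t: 16.42
tool_pos: [0.4941, -0.2106, 0.0516]
tool_rot: [2.335, 0.921, -1.22]
contact_force: [-2.2, 2.9, 9.2]
opening: 0.0453
grip_force: 63.5
```

```bash
python3 -m jog '[[0,0,0,0,0,0,0.2],[0,0,0,0,0,0,0.5],[0,0,0,0,0,0,0.9]]'
python3 -m jog '[[0,0,0,0,0,-0.3,1],[0,0,0,0,0,-0.8,1],[0,0,0,0,0,-1,1],[0,0,0,0,0,-1,1],[0,0,0,0,0,-1,1]]'
python3 - <<'E'
from fit import *
from plan import show
from station import viewer
show(); v={n:viewer.get_image(n) for n in("scene","top")}; pickle.dump(v,open("s4.pkl","wb"))
for n in v:
    u=proj(v[n],[[.5,-.2,.07]])[0].astype(int); print(n,u); c=np.maximum(u-[50,50],0); cv2.imwrite(f"pics/s4{n}.png",cv2.resize(v[n]["img"][c[1]:c[1]+100,c[0]:c[0]+100,::-1],(390,390),interpolation=cv2.INTER_CUBIC)); print(c)
cv2.imwrite("pics/s4.png",np.hstack([cv2.imread("pics/s4scene.png"),cv2.imread("pics/s4top.png")]))
E
```

```text
t: 16.8
tool_pos: [0.4938, -0.2105, 0.0488]
tool_rot: [2.337, 0.924, -1.217]
contact_force: [0.2, -0.4, 0.4]
opening: 0.0796
grip_force: 0.0
t: 17.42
tool_pos: [0.5688, -0.1393, 0.1212]
tool_rot: [2.337, 0.924, -1.214]
contact_force: [0.5, 0.1, 0.2]
opening: 0.0854
grip_force: 0.0
t 17.43 q [-0.08  0.51  1.47 -0.69  1.85  0.79] tcp [ 0.5688 -0.1393  0.1212] z [-0.592 -0.567 -0.572] y [ 0.687 -0.727  0.009] F [0.5 0.1 0.2] open 0.0854 grip 0.0
scene [133 202]
[ 83 152]
top [516 300]
[466 250]
```

View pics/s4.png

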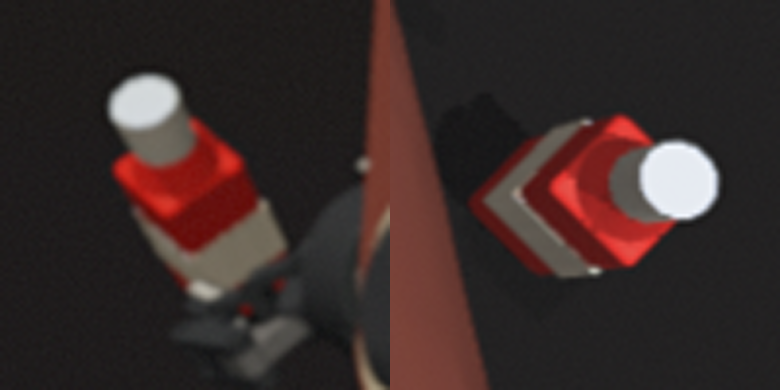

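The bottle stands upright, free of the fingers: scene cap at (120,178), top cap at (540,296). Now I'll measure it for the regrasp from above.

Run:
```python
from t2 import *; from fit import fit,standing
v=pickle.load(open("s4.pkl","rb")); Tp,S=v["top"],v["scene"]
print("cap top",onplane(Tp,[[540.1,296.2]],.146),"scene",onplane(S,[[120.2,177.9]],.146))
x,f=fit((Tp,),((487,272,560,323),),standing,[.499,-.203,np.radians(43.3)],[.006,.006,.08]); print("fit",x,np.degrees(x[2]),f)
W0=cur()[0]
for az in(43.3,-46.7):
    F=frame(np.radians(az),0); t=np.array([.499,-.203,.24])
    W=T(t,F); print(az); path(W)
    print("place",[np.round(ik(T([.655,.0934,.14],frame(np.radians(6.8+k),0)),[0,.3,1.5,0,1.3,s])[0],2) for k,s in((0,0),(180,3),(180,-3))])
```

```text
cap top [[ 0.50102238 -0.20347443  0.146     ]] scene [[ 0.50126966 -0.20004028  0.146     ]]
fit [ 0.50206347 -0.20412253  0.74900501] 42.91482602773282 15.013341187168816
43.3
N 21 row [-0.402  0.413 -0.786 -0.195 -0.166 -0.091]
4 [-0.07  0.31  1.62 -0.66  1.69  0.5 ] margin 0.36 tcp [ 0.55 -0.13  0.15] minz 0.095 spd 0.2
8 [-0.1   0.1   1.75 -0.58  1.55  0.16] margin 0.44 tcp [ 0.53 -0.13  0.17] minz 0.121 spd 0.23
12 [-0.19 -0.07  1.83 -0.44  1.45 -0.25] margin 0.58 tcp [ 0.52 -0.15  0.2 ] minz 0.148 spd 0.27
16 [-0.33 -0.17  1.86 -0.25  1.42 -0.71] margin 0.72 tcp [ 0.5  -0.17  0.22] minz 0.174 spd 0.3
20 [-0.49 -0.18  1.83 -0.05  1.47 -1.17] margin 0.75 tcp [ 0.5  -0.2   0.24] minz 0.197 spd 0.3
21 [-0.52 -0.16  1.81  0.    1.5  -1.28] margin 0.77 tcp [ 0.5  -0.2   0.24] minz 0.202 spd 0.3
place [array([ 0.03,  0.2 ,  1.61,  0.  ,  1.33, -0.09]), array([0.03, 0.2 , 1.61, 0.  , 1.33, 3.05]), array([ 0.03,  0.2 ,  1.61,  0.  ,  1.33, -3.23])]
-46.7
N 11 row [ 0.014  0.998 -0.003 -0.447 -0.005 -0.168]
4 [-0.17  0.24  1.59 -0.49  1.69  0.68] margin 0.53 tcp [ 0.55 -0.15  0.18] minz 0.124 spd 0.22
8 [-0.34 -0.01  1.72 -0.23  1.55  0.49] margin 0.79 tcp [ 0.53 -0.18  0.22] minz 0.172 spd 0.22
11 [-0.53 -0.16  1.81 -0.    1.5   0.29] margin 0.77 tcp [ 0.5  -0.2   0.24] minz 0.202 spd 0.22
place [array([ 0.03,  0.2 ,  1.61,  0.  ,  1.33, -0.09]), array([0.03, 0.2 , 1.61, 0.  , 1.33, 3.05]), array([ 0.03,  0.2 ,  1.61,  0.  ,  1.33, -3.23])]
```

```bash
python3 -m jog '[[0.014,0.998,-0.003,-0.447,-0.005,-0.168,1],[0.014,0.998,-0.003,-0.447,-0.005,-0.168,1],[0.014,0.998,-0.003,-0.447,-0.005,-0.168,1],[0.014,0.998,-0.003,-0.447,-0.005,-0.168,1],[0.014,0.998,-0.003,-0.447,-0.005,-0.168,1]]'>/dev/null
python3 -m jog '[[0.014,0.998,-0.003,-0.447,-0.005,-0.168,1],[0.014,0.998,-0.003,-0.447,-0.005,-0.168,1],[0.014,0.998,-0.003,-0.447,-0.005,-0.168,1],[0.014,0.998,-0.003,-0.447,-0.005,-0.168,1],[0.014,0.998,-0.003,-0.447,-0.005,-0.168,1]]'>/dev/null
python3 -m jog '[[0.014,0.998,-0.003,-0.447,-0.005,-0.168,1],[0,0,0,0,0,0,1]]'
python3 - <<'E'
from t2 import *
show(); M=cur()[0]
F=frame(np.radians(-47),0)
path(T([.501,-.2025,.20],F)); plan(T([.501,-.2025,.112],F),T0=T([.501,-.2025,.20],F))
E
```

```text
t: 19.02
tool_pos: [0.4949, -0.2061, 0.2379]
tool_rot: [-2.921, -1.15, 0.009]
contact_force: [0.4, -0.0, -0.3]
opening: 0.0853
grip_force: 0.0
t 19.02 q [-0.53 -0.16  1.81 -0.    1.5   0.29] tcp [ 0.4949 -0.2061  0.2379] z [-0.006 -0.    -1.   ] y [ 0.682 -0.732 -0.004] F [ 0.4 -0.  -0.3] open 0.0853 grip 0.0
N 2 row [-0.022  0.026 -0.001  0.118  0.027  0.631]
2 [-0.52 -0.13  1.85 -0.    1.43  0.3 ] margin 0.73 tcp [ 0.5 -0.2  0.2] minz 0.162 spd 0.09
N 3 row [ 0.     0.    -0.     0.     0.     0.978]
```

```bash
python3 -m jog '[[-0.022,0.026,0,0.118,0.027,0.63,1],[-0.022,0.026,0,0.118,0.027,0.63,1],[0,0,0,0,0,0.97,1],[0,0,0,0,0,0.97,1]]'
python3 -m jog '[[0,0,0,0,0,0.7,1],[0,0,0,0,0,0.29,1],[0,0,0,0,0,0,1]]'
python3 - <<'E'
from t2 import *
from station import viewer
show(); v=viewer.get_image("wrist"); cv2.imwrite("pics/w5.png",v["img"][:,:,::-1]); print(proj(v,[[.501,-.2025,.146]]))
plan(T([.501,-.2025,.112],frame(np.radians(-47),0)))
E
```

```text
t: 19.52
tool_pos: [0.5014, -0.1998, 0.1376]
tool_rot: [-2.917, -1.156, 0.004]
contact_force: [0.2, -0.1, -0.5]
opening: 0.0856
grip_force: 0.0
t: 19.9
tool_pos: [0.5012, -0.2003, 0.1096]
tool_rot: [-2.918, -1.155, 0.004]
contact_force: [-0.4, -0.4, -0.3]
opening: 0.0853
grip_force: 0.0
t 19.9 q [-0.52 -0.04  1.92  0.    1.27  0.3 ] tcp [ 0.5012 -0.2003  0.1096] z [-0.004  0.002 -1.   ] y [ 0.685 -0.729 -0.004] F [-0.4 -0.4 -0.3] open 0.0853 grip 0.0
[[326.6837878  372.07795867]]
N 1 row [-0.026  0.004  0.038 -0.059  0.021 -0.038]
```

View pics/w5.png

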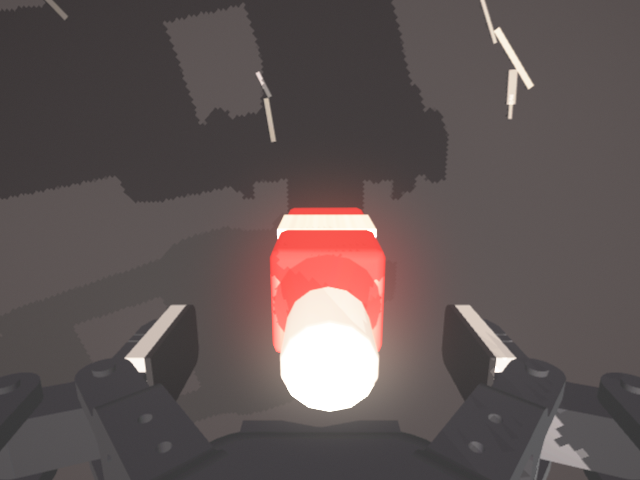

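The cap sits centred at (330,360) against a finger midline at column 320, with the sides square to the fingers. It is about 3 mm off along the closing line, so I'll correct that and close on the cap.

```bash
python3 -m jog '[[0,0,0,0.06,0.09,-0.03,1],[0,0,0,0,0,0,1]]' >/dev/null
python3 -m jog '[[0,0,0,0,0,0,-0.1],[0,0,0,0,0,0,-0.2],[0,0,0,0,0,0,-1],[0,0,0,0,0,0,-1],[0,0,0,0,0,0,-1]]' 50
python3 -m jog '[[0,0,0,0,0,0,-1]]' 60
python3 - <<'E'
from t2 import *
show()
F=frame(np.radians(6.8),0)
h=cur()[0]
W=T([.655,.0934,h[2,3]+.20],F); print("up")
plan(W,T0=T(h[:3,3]+[0,0,.2],h[:3,:3]))
E
```

```text
t: 20.82
tool_pos: [0.5049, -0.2019, 0.1123]
tool_rot: [-2.92, -1.155, 0.001]
contact_force: [-1.1, 0.6, 2.6]
opening: 0.0291
grip_force: 49.2
t: 20.95
tool_pos: [0.5049, -0.2019, 0.1123]
tool_rot: [-2.92, -1.155, 0.001]
contact_force: [0.3, 1.2, 2.3]
opening: 0.0287
grip_force: 58.5
t 20.95 q [-0.52 -0.04  1.91  0.    1.27  0.3 ] tcp [ 0.5049 -0.2019  0.1123] z [-0.001  0.001 -1.   ] y [ 0.684 -0.73  -0.002] F [0.3 1.2 2.3] open 0.0287 grip 58.5
up
N 12 row [-0.002 -0.001 -0.894  0.951  0.078  0.   ]
```

```bash
python3 -m jog '[[0,0,0,0,0,-0.2,-1],[0,0,0,0,0,-0.6,-1],[0,0,0,0,0,-1,-1],[0,0,0,0,0,-1,-1],[0,0,0,0,0,-1,-1]]'
python3 -m jog '[[0,0,0,0,0,-1,-1],[0,0,0,0,0,-1,-1],[0,0,0,0,0,-0.7,-1],[0,0,0,0,0,0,-1]]'
python3 - <<'E'
from t2 import *
show(); Ttb=np.linalg.inv(T([.5049,-.2019,.1123],frame(np.radians(-46.86),0)))@T([.5049,-.2019,0],R.from_euler("z",-47.1,degrees=True).as_matrix())
import t2; t2.Ttb=Ttb
path(T([.655,.0934,.305],frame(np.radians(6.8),0)),15)
E
```

```text
t: 21.58
tool_pos: [0.5051, -0.2022, 0.2282]
tool_rot: [-2.921, -1.155, -0.0]
contact_force: [-0.0, 0.8, -1.8]
opening: 0.0283
grip_force: 59.0
t: 22.08
tool_pos: [0.5059, -0.2026, 0.3098]
tool_rot: [2.92, 1.155, 0.003]
contact_force: [0.7, 0.4, -1.7]
opening: 0.0288
grip_force: 59.0
t 22.07 q [-0.52 -0.18  1.7   0.    1.61  0.3 ] tcp [ 0.5059 -0.2026  0.3098] z [ 0.003 -0.001 -1.   ] y [ 0.684 -0.73   0.003] F [ 0.7  0.4 -1.7] open 0.0288 grip 59.0
N 15 row [ 0.002  0.    -0.715  0.761  0.066  0.011]
4 [-0.37 -0.07  1.61  0.    1.6   0.2 ] margin 0.94 tcp [ 0.57 -0.14  0.31] minz 0.196 spd 0.12
8 [-0.22  0.01  1.53  0.    1.6   0.1 ] margin 1.02 tcp [ 0.62 -0.06  0.31] minz 0.195 spd 0.12
12 [-0.08  0.07  1.47  0.    1.6  -0.01] margin 1.02 tcp [0.65 0.03 0.31] minz 0.194 spd 0.12
15 [ 0.03  0.1   1.44  0.    1.6  -0.09] margin 1.02 tcp [0.66 0.09 0.3 ] minz 0.193 spd 0.12
```

```bash
python3 -m jog '[[0,0,-0.715,0.5,0.066,0.01,-1],[0,0,-0.715,0.761,0.066,0.01,-1],[0,0,-0.715,0.761,0.066,0.01,-1],[0,0,-0.715,0.761,0.066,0.01,-1],[0,0,-0.715,0.761,0.066,0.01,-1]]' >/dev/null
python3 -m jog '[[0,0,-0.715,0.761,0.066,0.01,-1],[0,0,-0.715,0.761,0.066,0.01,-1],[0,0,-0.715,0.761,0.066,0.01,-1],[0,0,-0.715,0.761,0.066,0.01,-1],[0,0,-0.715,0.761,0.066,0.01,-1]]' >/dev/null
python3 -m jog '[[0,0,-0.715,0.761,0.066,0.01,-1],[0,0,-0.715,0.761,0.066,0.01,-1],[0,0,-0.715,0.761,0.066,0.01,-1],[0,0,-0.715,0.761,0.066,0.01,-1],[0,0,-0.715,0.6,0.066,0.01,-1]]' >/dev/null
python3 -m jog '[[0,0,0,0.2,0,0,-1],[0,0,0,0,0,0,-1]]'
python3 - <<'E'
from t2 import *
from station import viewer
show(); plan(T([.655,.0934,.305],frame(np.radians(6.8),0)))
v={n:viewer.get_image(n) for n in("scene","top","wrist")}; pickle.dump(v,open("s6.pkl","wb"))
cv2.imwrite("pics/s6.png",np.hstack([cv2.resize(v["scene"]["img"][100:330,190:430,::-1],(384,368)),cv2.resize(v["wrist"]["img"][...,::-1],(416,368))]))
E
```

```text
t: 24.2
tool_pos: [0.6482, 0.0896, 0.3028]
tool_rot: [-2.085, -2.348, 0.0]
contact_force: [0.3, -1.0, -2.4]
opening: 0.0283
grip_force: 59.0
t 24.2 q [ 0.02  0.09  1.46  0.    1.6  -0.1 ] tcp [0.6482 0.0896 0.3028] z [-0.001  0.001 -1.   ] y [ 0.993  0.118 -0.001] F [ 0.3 -1.  -2.4] open 0.0283 grip 59.0
N 1 row [-0.012 -0.01  -0.002  0.098  0.241 -0.074]
```

View pics/s6.png

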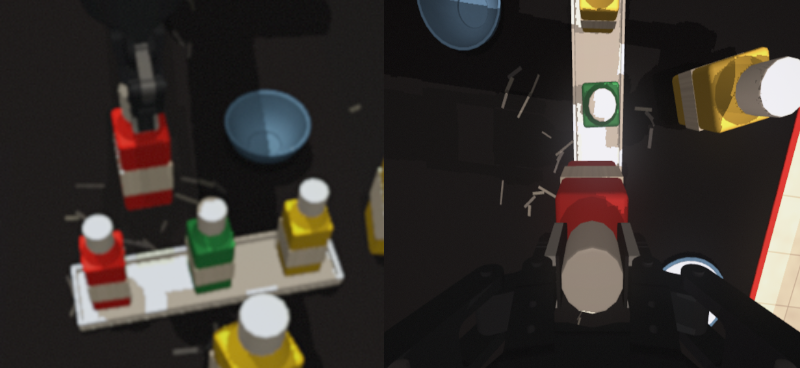

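The scene half shows the bottle held upright and clear of the tray, over the gap between red and green. In the wrist half the tray runs straight up the image, at columns 572–622, so the bottle is square to it. I'll refine the tray position from this near view.

Run:
```python
from t2 import *
v=pickle.load(open("s6.pkl","rb")); w=v["wrist"]; im=w["img"]; g=im.min(2).astype(int)
tr=np.array([.648,.151,0]); ex=np.array([np.cos(.119),np.sin(.119),0]); ey=np.array([-np.sin(.119),np.cos(.119),0])
for row in (50,60,70,80,90,215,225,235,245):
    m=np.where(g[row,255:400]>95)[0]+255
    if len(m)<5: continue
    a0,b0=m[0],m[-1]
    L=onplane(w,[[a0-.5,row],[b0+.5,row]],.018)-tr
    print(row,a0,b0,"tray x",np.round(L@ex,4),"y",np.round(L@ey,4))
c=onplane(w,[[332,135.6]],.154)-tr; print("green cap tray xy",c@ex,c@ey)
# bottle as held: cap/ body in top view? expected mate cap from top & scene initial
d=pickle.load(open("d0.pkl","rb"))
for n,px in(("top",[[378.5,191]]),("scene",[[251,243.5]])):
    c=onplane(d[n],px,.154)-tr; print("mate cap",n,c@ex,c@ey)
```

```text
50 289 369 tray x [-0.0375  0.0404] y [0.0834 0.0833]
60 289 369 tray x [-0.0377  0.0407] y [0.0745 0.0744]
70 289 369 tray x [-0.0379  0.0409] y [0.0655 0.0654]
80 289 369 tray x [-0.0381  0.0412] y [0.0564 0.0563]
90 290 369 tray x [-0.0373  0.0415] y [0.0472 0.0471]
215 356 365 tray x [0.0304 0.041 ] y [-0.0779 -0.0779]
green cap tray xy [0.00118445] [0.00394004]
mate cap top [-0.00043773] [-0.11679688]
mate cap scene [0.00515617] [-0.1154134]
```

Run:
```python
from t2 import *
F=frame(np.radians(6.7),0); plan(T([.6564,.0946,.18],F)); plan(T([.6564,.0946,.135],F),T0=T([.6564,.0946,.18],F))
```

```text
N 5 row [-0.002 -0.002  0.001  0.032  0.059  0.819]
N 2 row [0.   0.   0.   0.   0.   0.75]
```

```bash
python3 -m jog '[[-0.01,-0.01,0,0.16,0.295,0,-1],[0,0,0,0,0,0,-1],[0,0,0,0,0,0.5,-1],[0,0,0,0,0,0,-1]]'
python3 - <<'E'
from t2 import *
show(); F=frame(np.radians(6.7),0); plan(T([.6564,.0946,.135],F))
E
```

```text
t: 24.85
tool_pos: [0.6554, 0.0951, 0.2848]
tool_rot: [-2.084, -2.346, 0.005]
contact_force: [0.7, 0.4, -1.9]
opening: 0.0285
grip_force: 59.2
t 24.85 q [ 0.03  0.12  1.46  0.    1.57 -0.09] tcp [0.6554 0.0951 0.2848] z [-0.005  0.    -1.   ] y [ 0.993  0.118 -0.005] F [ 0.7  0.4 -1.9] open 0.0285 grip 59.2
N 5 row [-0.011 -0.002  0.003 -0.005  0.009  0.999]
```

```bash
python3 -m jog '[[-0.01,0,0,-0.005,0.01,0.8,-1],[-0.01,0,0,-0.005,0.01,0.8,-1],[-0.01,0,0,-0.005,0.01,0.8,-1],[-0.01,0,0,-0.005,0.01,0.8,-1],[-0.01,0,0,0,0,0.8,-1]]'
python3 -m jog '[[0,0,0,0,0,0.6,-1],[0,0,0,0,0,0.2,-1],[0,0,0,0,0,0,-1]]'
python3 - <<'E'
from t2 import *
from station import viewer
show(); F=frame(np.radians(6.7),0); plan(T([.6564,.0946,.122],F))
v={n:viewer.get_image(n) for n in("scene","top")}; pickle.dump(v,open("s7.pkl","wb"))
cv2.imwrite("pics/s7.png",np.hstack([cv2.resize(v["scene"]["img"][210:310,225:345,::-1],(420,350),interpolation=cv2.INTER_CUBIC),cv2.resize(v["top"]["img"][165:255,290:400,::-1],(370,303),interpolation=cv2.INTER_CUBIC)[:350].copy() if 0 else cv2.resize(v["top"]["img"][165:265,290:400,::-1],(380,350),interpolation=cv2.INTER_CUBIC)]))
E
```

```text
t: 25.48
tool_pos: [0.6576, 0.0948, 0.1667]
tool_rot: [2.085, 2.347, 0.005]
contact_force: [-0.1, -1.2, -1.6]
opening: 0.0286
grip_force: 59.2
t: 25.85
tool_pos: [0.658, 0.0949, 0.1438]
tool_rot: [2.085, 2.347, 0.005]
contact_force: [-1.1, 0.4, -2.3]
opening: 0.0284
grip_force: 59.2
t 25.85 q [ 0.03  0.21  1.59  0.    1.34 -0.09] tcp [0.658  0.0949 0.1438] z [ 0.004  0.001 -1.   ] y [0.993 0.118 0.004] F [-1.1  0.4 -2.3] open 0.0284 grip 59.2
N 1 row [ 0.047 -0.005  0.014 -0.003 -0.059  0.726]
```

View pics/s7.png

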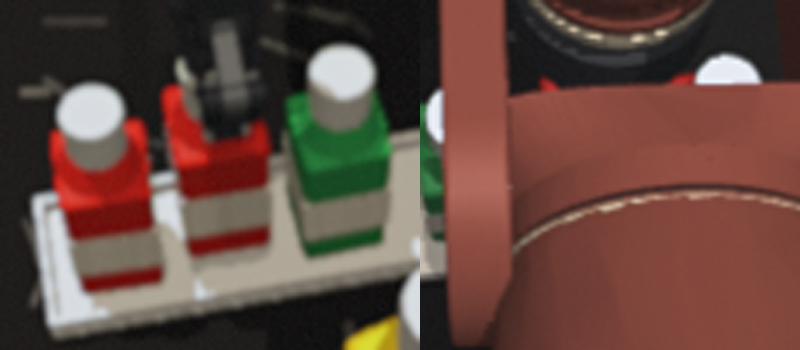

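The bottle hangs upright between the mate and green, neighbours still standing. Its front bottom edge is at (190,252)–(268,238) in the crop, still about 23 mm above the floor. I'll check that against the prediction.

Run:
```python
from t2 import *
v=pickle.load(open("s7.pkl","rb"))["scene"]
def front(base,yaw=.119):
    P=np.array([[.023,-.023,0],[.023,.023,0]])@R.from_euler("z",yaw).as_matrix().T+base
    return np.round((proj(v,P)-[225,210])*3.5)
ey=np.array([-.119,.993,0]);t=np.array([.648,.151,0])
print("ours",front([.658,.0949,.0315])); print("mate",front(t-.116*ey+[0,0,.008])); print("green",front(t+[0,0,.008]))
```

```text
ours [[188. 264.]
 [273. 249.]]
mate [[ 80. 298.]
 [165. 283.]]
green [[292. 261.]
 [375. 246.]]
```

```bash
python3 -m jog '[[0.03,0,0,0,-0.02,0.4,-1],[0,0,0,0,-0.01,0.25,-1],[0,0,0,0,0,0.05,-1],[0,0,0,0,0,0,-1]]'
python3 -m jog '[[0,0,0,0,0,0.04,-1],[0,0,0,0,0,0.04,-1],[0,0,0,0,0,0,-1]]'
python3 -c "
from t2 import *
show()"
```

```text
t: 26.45
tool_pos: [0.657, 0.0948, 0.1224]
tool_rot: [2.086, 2.349, 0.002]
contact_force: [-0.1, -0.3, -1.7]
opening: 0.0286
grip_force: 59.2
t: 26.82
tool_pos: [0.6572, 0.0948, 0.1204]
tool_rot: [2.086, 2.348, 0.002]
contact_force: [0.3, 1.3, -2.0]
opening: 0.0288
grip_force: 59.2
t 26.82 q [ 0.03  0.23  1.61  0.    1.3  -0.09] tcp [0.6572 0.0948 0.1204] z [ 0.002  0.001 -1.   ] y [0.993 0.118 0.002] F [ 0.3  1.3 -2. ] open 0.0288 grip 59.2
```

```bash
python3 -m jog '[[0,0,0,0,0,0.03,-1],[0,0,0,0,0,0.0,-1]]'
python3 -m jog '[[0,0,0,0,0,0.03,-1],[0,0,0,0,0,0,-1]]'
python3 -m jog '[[0,0,0,0,0,0.03,-1],[0,0,0,0,0,0,-1]]'
```

```text
t: 27.08
tool_pos: [0.6573, 0.0949, 0.1203]
tool_rot: [2.086, 2.348, 0.003]
contact_force: [-2.3, 1.0, 3.1]
opening: 0.0289
grip_force: 59.7
t: 27.32
tool_pos: [0.6575, 0.0948, 0.1203]
tool_rot: [2.085, 2.348, 0.003]
contact_force: [-3.7, -0.2, 6.0]
opening: 0.0289
grip_force: 60.4
t: 27.58
tool_pos: [0.6576, 0.0949, 0.1203]
tool_rot: [2.085, 2.348, 0.003]
contact_force: [-4.9, 0.2, 8.7]
opening: 0.0289
grip_force: 60.9
```

```bash
python3 -m jog '[[0,0,0,0,0,0,-0.2],[0,0,0,0,0,0,0.1],[0,0,0,0,0,0,0.5],[0,0,0,0,0,0,0.5]]'
python3 -m jog '[[0,0,0,0,0,-0.3,0.5],[0,0,0,0,0,-0.8,0.5],[0,0,0,0,0,-1,0.5],[0,0,0,0,0,-1,0.5],[0,0,0,0,0,-1,0.5]]'
python3 -m jog '[[0,0,0,-1,0,-1,0.5],[0,0,0,-1,0,-1,0.5],[0,0,0,0,-1,-0.5,0.5],[0,0,0,0,-1,0,0.5],[0,0,0,0,-1,0,0.5]]'
python3 -m jog '[[0,0,0,0,-1,0,0.5],[0,0,0,0,-1,0,0.5],[0,0,0,0,-1,0,0.5],[0,0,0,0,-1,0,0.5],[0,0,0,0,0,0,0.5]]' >/dev/null
python3 - <<'E'
from t2 import *; from fit import fit,standing,sil
from station import viewer
show()
v={n:viewer.get_image(n) for n in("scene","top")}; pickle.dump(v,open("s8.pkl","wb"))
cv2.imwrite("pics/s8.png",np.hstack([cv2.resize(v["scene"]["img"][205:310,225:415,::-1],(400,221),interpolation=cv2.INTER_CUBIC),cv2.resize(v["top"]["img"][165:270,205:400,::-1],(400,221),interpolation=cv2.INTER_CUBIC)]))
E
```

```text
t: 28.08
tool_pos: [0.6571, 0.0948, 0.1173]
tool_rot: [2.086, 2.348, 0.002]
contact_force: [0.7, 0.1, -0.2]
opening: 0.064
grip_force: 0.0
t: 28.7
tool_pos: [0.6571, 0.0948, 0.2425]
tool_rot: [2.085, 2.348, 0.003]
contact_force: [0.1, 0.1, -0.2]
opening: 0.0642
grip_force: 0.0
t: 29.32
tool_pos: [0.5739, 0.0242, 0.3168]
tool_rot: [2.085, 2.347, 0.004]
contact_force: [-0.3, -0.8, 0.4]
opening: 0.064
grip_force: 0.0
t 29.95 q [-0.14 -0.41  1.88  0.    1.67 -0.26] tcp [0.4546 0.0103 0.3165] z [ 0.004  0.    -1.   ] y [0.993 0.117 0.004] F [ 0.9 -1.9 -0.4] open 0.0638 grip 0.0
```

View pics/s8.png

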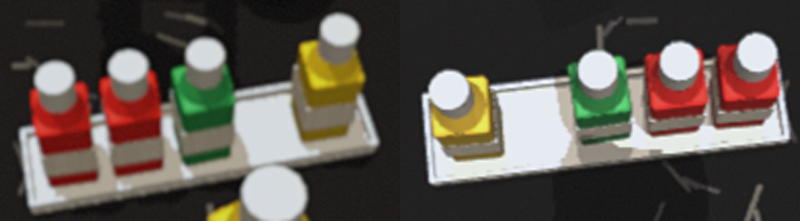

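The final view shows the red bottle upright in the gap between the mate and green. Its cap at (680,62) lies on the line of the other caps, it is square to the tray, the neighbours are unmoved and the robot is clear.

```bash
python3 -c "
from station import finish_job
print(finish_job())"
```

```text
the job is handed in; nothing more can be done
None
```

I stood the fallen red bottle upright on the bare counter and let go, then picked it up again and set it gently in the tray gap between the other red bottle and the green one. In the last camera view it is upright, square to the tray and midway across, with the other tray bottles where they were; I handed the job in at about 30 s, and the interface returned no verdict.

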